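Load, seat and index relays on a rotary test fixture

ROBOT

A 7-joint arm with a two-finger parallel gripper is mounted at the origin on the work surface. World frame = base frame: x ahead of the robot, y to its left, z up, the work surface at z = 0. Lengths are in mm, angles in rad, forces in N, time in s.
With the tool pointing down it reaches from about 400 to 925 mm from the base axis. Payload 5.6 kg.
Tool frame: the origin (TCP) lies between the finger pads; the fingertips stand 11 mm ahead of it and the grasp point (between the pads) lies 8 mm behind it; z points along the fingers, y is the direction in which the jaws open and shut (so a half turn about z gives the same grasp; the last joint's range is limited). The gripper opens to 85 mm and grips with 20 to 120 N. Pads are 22 mm wide; open, the fingers measure 114 mm over their backs; the gripper's body (76 mm by 85 mm) begins 54 mm behind the grasp point. The pads swing forward as they close: fully open they stand 13 mm farther back than shut.
Start: joints at [1.168, 0.468, -0.012, 1.603, 0.006, 1.071, -0.056], TCP at [228.817, -608.4, 242.29] pointing down, gripper open.
Joint ranges: [-2.53, 2.53], [-0.31, 2.02], [-1.57, 1.55], [0.28, 2.44], [-1.29, 4.43], [0.15, 1.84], [-2.92, 2.92]. Speed limits (rad/s): [2.57, 2.57, 3.14, 3.14, 3.14, 3.14, 3.14].

INTERFACE

Orientations are given as a unit quaternion [x, y, z, w].
In Python, from plant import r, get_image, find_in, trace gives the robot as it stands.
- The arm moves only by the tool play_rows, never from a script. Its argument "plan" is a list of rows, each an object with "linear": the shift along the tool's x, y, z in mm, a list of three; "rotation": the turn, a rotation vector about the tool's x, y, z in degrees, a list of three; "hand": the opening, from 0 (shut) to 1 (fully open). A call has 1 to 12 rows; each row is the pose to reach, as a shift and turn from the pose commanded when the call began, along the tool's axes at that moment; what a row does not reach only later rows make up. A row lasts 1/12 s, in which the tool goes at most 41.7 mm and 7.16 degrees, less where a joint would pass 70% of its speed; a pose out of reach is approached as far as the arm can. A call with a gripper value outside its range is refused whole. The fingers move at their own pace and stop on an object; "force" is the grip in N (left out, the last holds). Time passes only in rows, so rows that repeat a pose let the fingers close. It gives the time, the measured TCP pose, the force and the opening at its end, in the units of the state.
- r.get_state(): the state, without advancing time (a new reading comes with each control period).
- get_image(name): name is "side" or "top"; returns a dict with "color" (384x512x3 uint8, red, green, blue), "K" (3x3 intrinsics, pixels), "position" and "rotation" of the camera in the world. Camera axes: x right, y down, z forward; pixel columns grow to the right and rows downward; lengths in mm; the calibration is good to about 2 mm. A picture is of the moment at which its call begins. There is no depth.
- r.job_done(): hands the job in, once; it reports no verdict.
Trained networks look in a picture, given as the dict that the camera call returned (one of the last four; its "shot" number tells which), for a name from the list of things; names that differ only in an ending like _2 or _b are one class to them, and where a whole thing is asked for, a point or a joint stands for the part that bears it (a point fixed in the world has none). Each returns a list of dicts, best first, with "confidence" (0 to 1); they miss things now and then, are a little off and sometimes report something else, mostly with a low value. They report only what shows in the picture. A call takes as long as a camera call. They do not tell look-alikes from the thing itself.
- find_in(picture, target): "location" ([x, y, z] in mm, in world coordinates, good to about 4 mm: the middle of the surface that is visible of it).
- trace(picture, target): "region" (384x512 bool, what is visible of it).
The state is a dict: "t": time; "joint_positions": joint angles; "joint_vel": joint speeds; "joint_torque": joint torques, N m; "tcp_pos": TCP position; "orientation": TCP orientation; "ft_force": force on the tool from outside, world axes, zero at the start; "torque": the same for the moment, N m; "width": finger opening in mm.
Only numpy, scipy, OpenCV 4.12 (cv2) and the standard library are available. Lean on these libraries where they do the work, as an engineer would, in place of code of your own. Each camera call takes 0.05 s, during which the arm holds its last target.

TASK

Get the rotary test fixture ready to test the yellow relays: lift the orange plunger, swing the turntable to its green load stop and let the plunger drop home, then put every relay on the mat into a socket of its own and press each one down until it is fully home. Then swing the turntable back to the red run stop with the plunger dropped home again, and only then press the red interlock plug fully down. Leave the reel, jar and screwdriver where they are.

Things in the scene. Friction and masses are not known exactly. Their poses are not given: they have to be found in the camera images.
- fixture: Fixed rotary fixture: round grey base 310 mm across, 8 mm thick, aluminium turntable on it. Origin on the turntable's vertical axis at bench level, z up. A steel lock track, 18 mm high, at 125 mm radius, has two holes: run stop (red square beside it) at 95 degrees counter-clockwise from the fixture's x, load stop (green square) at 155 degrees.
- turret (a joint): Turntable angle (rad), counter-clockwise from above positive: 0 = run stop (red), 1.047 = load stop (green), end stops just beyond each. Turns with light friction when the plunger is lifted; locked while it is down in a hole. Disc 212 mm across, top 30 mm above the bench, four sockets on it. Starts at the run stop.
- plunger (a joint): Lift of the sprung index plunger (m): 0 = pin fully down in a hole, 0.016 = fully up. Clears the lock track at 0.011; let go between holes it rests on the track. The spring pushes down with about 3 N (down) to 5 N (up). It rides on the turntable's ear, 125 mm from the axis: the lifted knob also swings the turntable.
- plunger_knob (a point): Middle of the plunger's orange round knob, 26 mm in diameter and 26 mm tall, upright, middle 57 mm above the bench when down; steel bushing 18 mm in diameter under it, up to 42 mm above the bench. Only its position matters; it moves with turntable and plunger.
- plug (a joint): Depth of the red interlock plug on the fixture's base (m): 0 = standing proud, 0.008 = fully home. It moves straight down under about 10 N and stays where it is left.
- plug_top (a point): Centre of the top face (32 x 32 mm) of the red interlock plug; 46 mm above the bench when proud, 38 mm when home.
- socket0 (a point): Socket on the turntable: black rectangular frame, opening 42 mm along its x axis (radial) and 32 mm along y, rim with sloped lead-in 50 mm above the bench. This point is the centre of the brass socket floor as it is when fully pressed down, 32 mm above the bench; x radially outwards, z up.
- socket1 (a point): Socket on the turntable: black rectangular frame, opening 42 mm along its x axis (radial) and 32 mm along y, rim with sloped lead-in 50 mm above the bench. This point is the centre of the brass socket floor as it is when fully pressed down, 32 mm above the bench; x radially outwards, z up.
- socket2 (a point): Socket on the turntable: black rectangular frame, opening 42 mm along its x axis (radial) and 32 mm along y, rim with sloped lead-in 50 mm above the bench. This point is the centre of the brass socket floor as it is when fully pressed down, 32 mm above the bench; x radially outwards, z up.
- socket3 (a point): Socket on the turntable: black rectangular frame, opening 42 mm along its x axis (radial) and 32 mm along y, rim with sloped lead-in 50 mm above the bench. This point is the centre of the brass socket floor as it is when fully pressed down, 32 mm above the bench; x radially outwards, z up.
- seat0 (a joint): How far the brass floor of socket0 has been pressed down (m): 0 = up (floor 7 mm above the socket point), 0.007 = fully down. It carries a relay's weight without moving; it takes about 12 N to push it down, and it stays down.
- seat1 (a joint): How far the brass floor of socket1 has been pressed down (m): 0 = up (floor 7 mm above the socket point), 0.007 = fully down. It carries a relay's weight without moving; it takes about 12 N to push it down, and it stays down.
- seat2 (a joint): How far the brass floor of socket2 has been pressed down (m): 0 = up (floor 7 mm above the socket point), 0.007 = fully down. It carries a relay's weight without moving; it takes about 12 N to push it down, and it stays down.
- seat3 (a joint): How far the brass floor of socket3 has been pressed down (m): 0 = up (floor 7 mm above the socket point), 0.007 = fully down. It carries a relay's weight without moving; it takes about 12 N to push it down, and it stays down.
- relay0: Loose plug-in relay, 110 g, bottom-heavy: upright block 38 mm (x) by 28 mm (y) by 52 mm tall, black foot, thin white collar 43 x 33 mm at 18 to 21 mm up (look only, cannot be felt), yellow case above it. Origin: centre of the underside. Fits any socket either way round with its x along the socket's x. Standing on the bench mat, which is 2 mm thick. None = absent this time.
- relay1: Loose plug-in relay, 110 g, bottom-heavy: upright block 38 mm (x) by 28 mm (y) by 52 mm tall, black foot, thin white collar 43 x 33 mm at 18 to 21 mm up (look only, cannot be felt), yellow case above it. Origin: centre of the underside. Fits any socket either way round with its x along the socket's x. Standing on the bench mat, which is 2 mm thick. None = absent this time.
- relay2: Loose plug-in relay, 110 g, bottom-heavy: upright block 38 mm (x) by 28 mm (y) by 52 mm tall, black foot, thin white collar 43 x 33 mm at 18 to 21 mm up (look only, cannot be felt), yellow case above it. Origin: centre of the underside. Fits any socket either way round with its x along the socket's x. Standing on the bench mat, which is 2 mm thick. None = absent this time.
- relay3: Loose plug-in relay, 110 g, bottom-heavy: upright block 38 mm (x) by 28 mm (y) by 52 mm tall, black foot, thin white collar 43 x 33 mm at 18 to 21 mm up (look only, cannot be felt), yellow case above it. Origin: centre of the underside. Fits any socket either way round with its x along the socket's x. Standing on the bench mat, which is 2 mm thick. None = absent this time.
- reel: Bystander: steel wire reel, 56 mm in diameter, 40 mm tall, origin at its underside.
- flux: Bystander: small amber jar, 40 mm in diameter, 70 mm tall, origin at its underside.
- driver: Bystander: screwdriver with red handle lying on the bench, origin near its middle.
Mind the look-alikes: they are no part of the job. What is shaped like the relay3 but blue or purple is not meant.

How it is judged:
By the outcome, as a careful person would: the job done as asked, in the order asked, and still so for the second after the job is handed in, with the robot touching nothing.
Of relay0, relay1, relay2, relay3 only 3 to 4 are there at a start; the rules pass over those that are not, and their reading is None.
At some moment in a run one of relay0, relay1, relay2, relay3 may be knocked a few centimetres aside while the robot is not near it.
It also fails if it takes over 210 s, if anything falls off the work surface, if the arm or the gripper's body presses on something with over 40 N, if the wrist force passes 120 N, or if a joint passes its speed limit or range.

## Working session

There is one attempt and no reset: what is moved stays moved. The work goes in short steps, Python scripts to look and compute and a tool call to move; the robot and the scene stay as the last step left them, time stands still between calls to the robot, and variables do not carry over. Pictures are saved under pics/ and viewed, and the job is handed in when it is done.

Besides the shell and the picture viewer there is one more tool, called as name(argument=value, ...) on one line, values as JSON. play_rows: Moves the arm, as the interface text tells. Its arguments: {"type":"object","properties":{"plan":{"type":"array"},"force":{"type":"number"}},"required":["plan"]}

```bash
ls; mkdir -p pics; cat > h.py <<'E'
import numpy as np, cv2
from plant import r, get_image, find_in, trace
from scipy.spatial.transform import Rotation as R
def save(im,name,scale=1.5):
    c=cv2.resize(im["color"],None,fx=scale,fy=scale,interpolation=cv2.INTER_CUBIC)
    cv2.imwrite("pics/"+name,c[:,:,::-1])
def ray(im,u,v,z):
    K=np.array(im["K"]);Rm=np.array(im["rotation"]);p=np.array(im["position"])
    d=Rm@np.linalg.solve(K,[u,v,1.]); s=(z-p[2])/d[2]; return p+s*d
def proj(im,P):
    K=np.array(im["K"]);Rm=np.array(im["rotation"]);p=np.array(im["position"])
    c=Rm.T@(np.array(P,float)-p); q=K@c; return q[:2]/q[2]
E
python3 - <<'E'
from h import *
s=r.get_state(); print({k:np.round(v,3) for k,v in s.items()})
for n in("top","side"):
    im=get_image(n); save(im,n+"0.png"); print(n,im["position"],np.round(im["rotation"],3).tolist(),im["K"])
    for t in ["fixture","plunger_knob","plug_top","socket0","relay0","reel","flux","driver"]:
        print(t,[(np.round(d["location"]).tolist(),round(d["confidence"],2)) for d in find_in(im,t)])
E
```

```text
pics
{'t': np.float64(0.0), 'joint_positions': array([ 1.168,  0.468, -0.012,  1.604,  0.006,  1.071, -0.056]), 'joint_vel': array([-0.001, -0.001, -0.   , -0.   , -0.001,  0.001, -0.   ]), 'joint_torque': array([-0.0000e+00, -5.3239e+01,  2.1000e-02, -2.5130e+01,  1.2000e-02,
        8.0000e-03,  0.0000e+00]), 'tcp_pos': array([ 228.619, -607.916,  241.356]), 'orientation': array([ 0.984,  0.179, -0.   , -0.001]), 'ft_force': array([-0.179,  0.351,  0.733]), 'torque': array([-0.024, -0.031, -0.005]), 'width': np.float64(85.0)}
top [ 421.59778906   12.09554392 1601.19268814] [-0.704, 0.709, -0.02, 0.027] [[486.37444414   0.         248.63975469]
 [  0.         486.37444414 186.31255913]
 [  0.           0.           1.        ]]
fixture [([549.0, 134.0, 29.0], 0.75)]
plunger_knob [([548.0, 137.0, 31.0], 0.69), ([524.0, 257.0, 72.0], 0.63)]
plug_top [([516.0, -16.0, 43.0], 0.57), ([442.0, -315.0, 56.0], 0.53)]
socket0 [([546.0, 136.0, 26.0], 0.73), ([737.0, -198.0, 70.0], 0.28), ([610.0, 105.0, 38.0], 0.19)]
relay0 [([438.0, -317.0, 55.0], 0.63), ([579.0, -343.0, 56.0], 0.59), ([518.0
[... 254 characters left out ...]
ide [ 521.38679936 -978.32928268  970.44957995] [0.914, 0.005, 0.008, -0.406] [[415.42760834   0.         261.60242405]
 [  0.         415.42760834 189.49998911]
 [  0.           0.           1.        ]]
fixture [([545.0, 102.0, 24.0], 0.88), ([549.0, 129.0, 29.0], 0.58)]
plunger_knob [([579.0, -366.0, 54.0], 0.66), ([527.0, 253.0, 62.0], 0.44)]
plug_top [([519.0, -23.0, 46.0], 0.53)]
socket0 [([551.0, 124.0, 30.0], 0.61)]
relay0 [([580.0, -367.0, 50.0], 0.71), ([521.0, -288.0, 41.0], 0.67), ([551.0, 128.0, 32.0], 0.61), ([440.0, -333.0, 41.0], 0.51)]
reel [([747.0, -103.0, 40.0], 0.78)]
flux [([552.0, 124.0, 31.0], 0.65), ([743.0, -221.0, 47.0], 0.64)]
driver [([352.0, 345.0, 24.0], 0.53)]
```

View pics/top0.png

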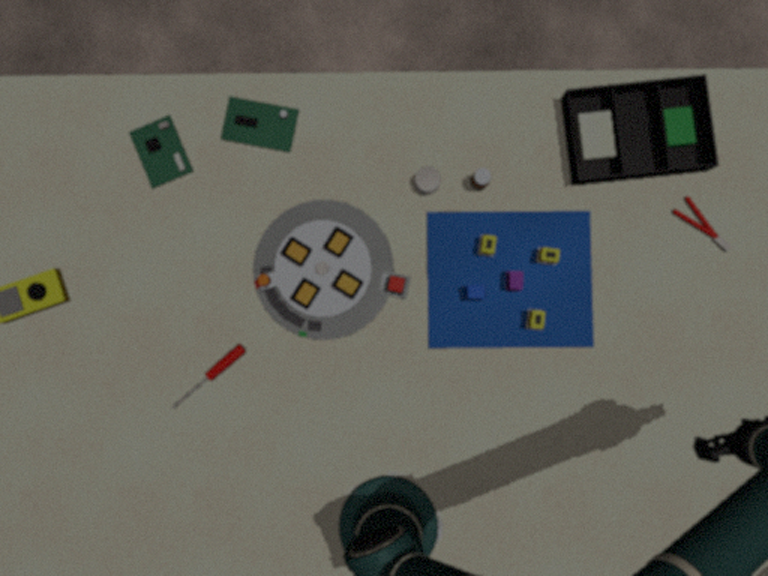

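View pics/side0.png

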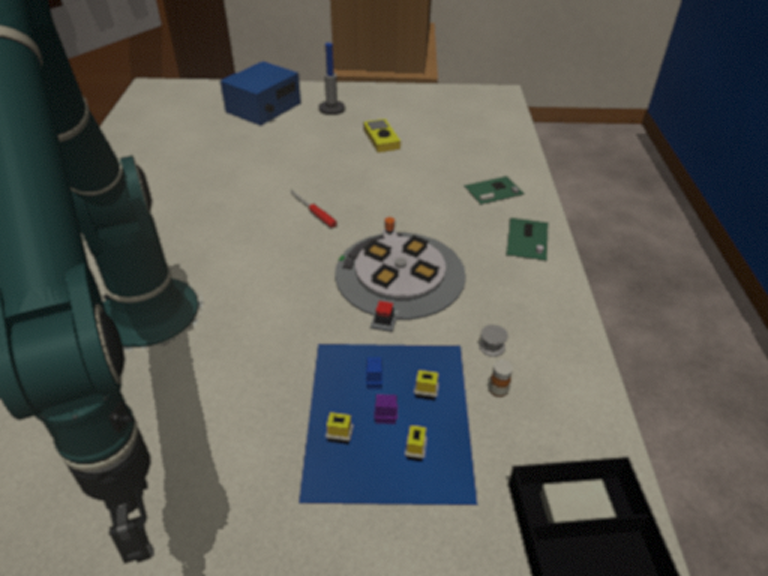

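```bash
python3 - <<'E'
from h import *
im=get_image("top"); c=im["color"]
acc={"top":0,"side":0}
for n in acc:
    a=[]
    for i in range(4):
        q=get_image(n); a.append(q["color"].astype(float))
    acc[n]=np.mean(a,0); np.save(n+"_avg.npy",acc[n])
    np.savez(n+"_cal.npz",K=q["K"],position=q["position"],rotation=q["rotation"])
t=acc["top"].astype(np.uint8)
cv2.imwrite("pics/tf.png",cv2.resize(t[125:235,160:280],None,fx=5,fy=5,interpolation=cv2.INTER_CUBIC)[:,:,::-1])
cv2.imwrite("pics/tm.png",cv2.resize(t[130:240,280:400],None,fx=5,fy=5,interpolation=cv2.INTER_CUBIC)[:,:,::-1])
t=acc["side"].astype(np.uint8)
cv2.imwrite("pics/sf.png",cv2.resize(t[135:225,215:320],None,fx=6,fy=6,interpolation=cv2.INTER_CUBIC)[:,:,::-1])
E
```

```text
(no output)
```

View pics/tf.png

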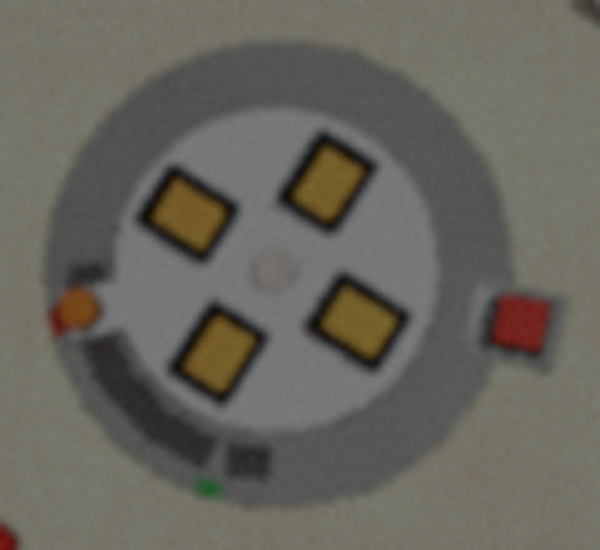

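View pics/tm.png

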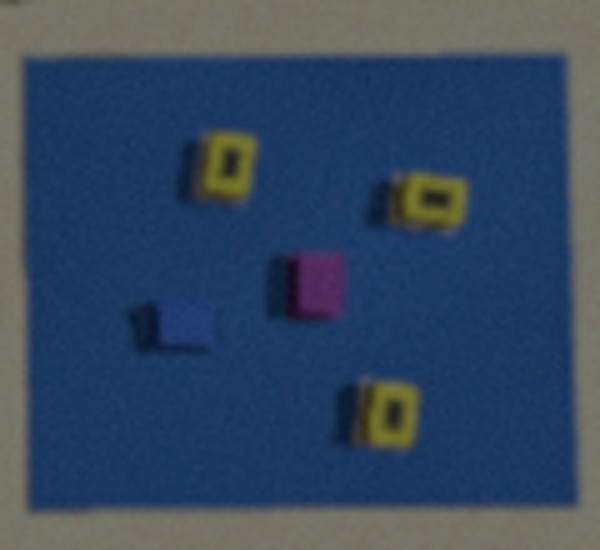

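View pics/sf.png

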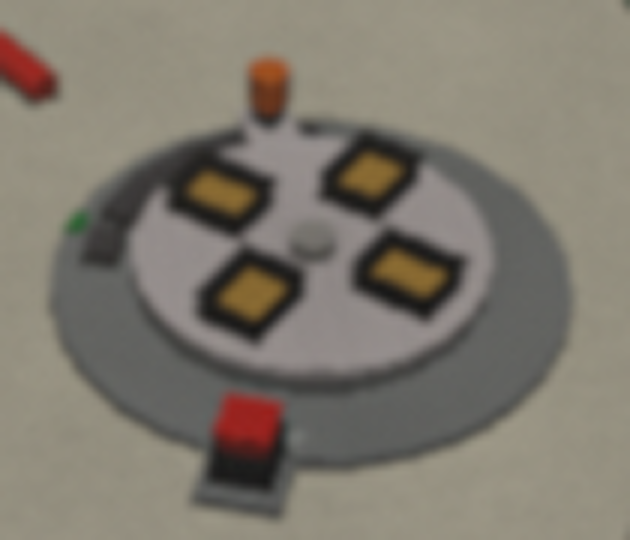

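```bash
cat > m.py <<'E'
from h import *
def cal(n):
    d=np.load(n+"_cal.npz"); return {k:d[k] for k in d}
def blobs(mask,im,z,amin=15):
    m=mask.astype(np.uint8); nn,l,st,ce=cv2.connectedComponentsWithStats(m)
    out=[]
    for i in range(1,nn):
        if st[i,4]<amin: continue
        ys,xs=np.where(l==i)
        P=np.array([ray(im,x,y,z)[:2] for x,y in zip(xs,ys)])
        c=P.mean(0); 
        pts=(P-c).astype(np.float32); (rc,sz,an)=cv2.minAreaRect(pts)
        ev,evec=np.linalg.eigh(np.cov(pts.T)); v=evec[:,1]
        out.append((c,np.degrees(np.arctan2(v[1],v[0]))%180,np.sqrt(12*np.abs(ev[::-1])),st[i,4],ce[i]))
    return out
def masks(a):
    h=cv2.cvtColor(a.astype(np.uint8),cv2.COLOR_RGB2HSV).astype(int); H,S,V=h[...,0],h[...,1],h[...,2]
    return dict(yellow=(H>=22)&(H<=33)&(S>150)&(V>90),brass=(H>=15)&(H<=24)&(S>110)&(S<215)&(V>80),orange=(H>=5)&(H<=14)&(S>150)&(V>100),red=((H<=4)|(H>=174))&(S>130)&(V>80),green=(H>=50)&(H<=75)&(S>120))
def show(b):
    for c,an,sz,ar,ce in b: print("  xy",np.round(c,1),"ang",round(an,1),"size",np.round(sz,1),ar,"px",np.round(ce))
E
python3 - <<'E'
from m import *
Z=dict(yellow=54,brass=39,orange=70,red=46,green=9)
for n in("top","side"):
    a=np.load(n+"_avg.npy"); im=cal(n); M=masks(a)
    for k in M:
        print(n,k); show(blobs(M[k],im,Z[k],8))
E
```

```text
top yellowTraceback (most recent call last):
  File "<stdin>", line 6, in <module>
  File "m.py", line 10, in blobs
    P=np.array([ray(im,x,y,z)[:2] for x,y in zip(xs,ys)])
                ~~~^^^^^^^^^^
  File "h.py", line 9, in ray
    d=Rm@np.linalg.solve(K,[u,v,1.]); s=(z-p[2])/d[2]; return p+s*d
      ~~^~~~~~~~~~~~~~~~~~~~~~~~~~~~
ValueError: matmul: Input operand 1 has a mismatch in its core dimension 0, with gufunc signature (n?,k),(k,m?)->(n?,m?) (size 3 is different from 4)
```

```bash
sed -i 's/Rm=np.array(im\["rotation"\])/Rm=R.from_quat(im["rotation"]).as_matrix()/' h.py
cat > meas.py <<'E'
from m import *
Z=dict(yellow=54,brass=39,orange=70,red=46,green=9)
for n in("top","side"):
    a=np.load(n+"_avg.npy"); im=cal(n); M=masks(a)
    for k in M:
        print(n,k); show([b for b in blobs(M[k],im,Z[k],8) if 250<b[0][0]<850 and -520<b[0][1]<450])
E
python3 meas.py
```

```text
top yellow
  xy [ 597.6 -217.3] ang 168.9 size [40.6 27.1] 46 px [325. 163.]
  xy [ 572.2 -343.3] ang 54.4 size [36.8 19.5] 38 px [364. 170.]
  xy [520.8  73.2] ang 58.0 size [34.8 11.3] 29 px [234. 188.]
  xy [505.4  76.6] ang 73.9 size [21.5  9.3] 10 px [233. 192.]
  xy [ 434.5 -313.7] ang 14.2 size [34.1 18.5] 30 px [356. 214.]
top brass
  xy [607.  101.1] ang 144.6 size [39.  28.5] 105 px [225. 161.]
  xy [587.6 190.8] ang 54.8 size [39.  29.7] 110 px [197. 168.]
  xy [517.1  81.4] ang 57.9 size [39.9 29.4] 113 px [231. 189.]
  xy [527.1 259. ] ang 20.3 size [14.6 11.5] 14 px [176. 186.]
  xy [497.4 171.6] ang 149.3 size [39.5 28.6] 110 px [203. 195.]
top orange
  xy [526.4 260.8] ang 157.3 size [23.9 16.7] 23 px [174. 186.]
top red
  xy [515.6 -22.6] ang 71.1 size [30.9 30.4] 92 px [264. 189.]
  xy [353.  341.4] ang 130.4 size [94.7 20.2] 193 px [150. 241.]
top green
  xy [829.5 214.7] ang 6.1 size [23.9  7.8] 8 px [191.  96.]
side yellow
  xy [ 599.8 -232.8] ang 82.2 size [43.7 35.4] 133 px [284. 254.]
  xy [ 442.1 -331.2] ang 103.2 size [42.8 36.3] 156 px [226. 283.]
  xy [ 576.8 -360.9] ang 80.1 size [52.3 25.9] 136 px [277. 293.]
side brass
  xy [589.5 194.8] ang 62.8 size [34.5 26.5] 44 px [276. 164.]
  xy [500.1 175.7] ang 142.2 size [37.2 24.8] 46 px [251. 167.]
  xy [608.8 105.5] ang 142.9 size [37.8 25.3] 53 px [283. 180.]
  xy [519.3  85.3] ang 75.4 size [35.9 28.5] 60 px [256. 184.]
  xy [ 599.  -234.7] ang 167.0 size [36.9 18.5] 46 px [283. 258.]
  xy [ 440.8 -334.7] ang 172.8 size [36.6 15.5] 49 px [225. 287.]
  xy [ 576.1 -369.4] ang 172.1 size [30.6 15.5] 30 px [276. 299.]
side orange
  xy [527.1 246. ] ang 93.1 size [42.4 15.3] 27 px [259. 148.]
side red
  xy [359.7 303.8] ang 128.3 size [103.  24.] 103 px [215. 143.]
  xy [519.  -26.7] ang 84.4 size [38.  30.8] 82 px [256. 205.]
side green
```

```bash
cat > d.py <<'E'
from h import *
import sys,json
# usage: d.py x y z yaw [ ... more poses ] : deltas from measured pose (tool frame), tool down
def tool(a):
    a=np.radians(a); c,s=np.cos(a),np.sin(a)
    return np.array([[c,s,0],[s,-c,0],[0,0,-1]])
def st():
    s=r.get_state(); p=np.array(s["tcp_pos"]); Rm=R.from_quat(s["orientation"]).as_matrix()
    return s,p,Rm
if __name__=="__main__":
    s,p,Rm=st()
    a0=np.degrees(np.arctan2(Rm[1,0],Rm[0,0]))
    print("now",np.round(p,1),"yaw",round(a0,2),"tilt",np.round(Rm[:,2],4),"w",round(float(s["width"]),1),"t",round(float(s["t"]),2),"F",np.round(s["ft_force"],1))
    v=list(map(float,sys.argv[1:]))
    for i in range(0,len(v),4):
        d=tool(a0).T@(np.array(v[i:i+3])-p)
        da=(v[i+3]-a0+180)%360-180
        print("linear",np.round(d,1).tolist(),"rotz",round(-da,1))
E
python3 d.py 500 -150 250 60 526.5 260 160 101.9
```

```text
now [ 228.8 -608.4  242.3] yaw 20.61 tilt [-0.e+00 -1.e-04 -1.e+00] w 85.4 t 1.35 F [ 1.   0.5 -0.1]
linear [415.2, -333.6, -7.7] rotz -39.4
linear [584.3, -708.0, 82.3] rotz -81.3
```

play_rows(plan=[{"linear": [415, -333, -8], "rotation": [0, 0, -39], "hand": 0.6}, {"linear": [415, -333, -8], "rotation": [0, 0, -39], "hand": 0.6}, {"linear": [415, -333, -8], "rotation": [0, 0, -39], "hand": 0.6}, {"linear": [415, -333, -8], "rotation": [0, 0, -39], "hand": 0.6}, {"linear": [415, -333, -8], "rotation": [0, 0, -39], "hand": 0.6}, {"linear": [415, -333, -8], "rotation": [0, 0, -39], "hand": 0.6}, {"linear": [415, -333, -8], "rotation": [0, 0, -39], "hand": 0.6}, {"linear": [415, -333, -8], "rotation": [0, 0, -39], "hand": 0.6}, {"linear": [415, -333, -8], "rotation": [0, 0, -39], "hand": 0.6}, {"linear": [415, -333, -8], "rotation": [0, 0, -39], "hand": 0.6}, {"linear": [415, -333, -8], "rotation": [0, 0, -39], "hand": 0.6}, {"linear": [415, -333, -8], "rotation": [0, 0, -39], "hand": 0.6}])

```text
t: 2.35
tcp_pos: [484.4, -176.6, 250.2]
orientation: [0.868, 0.497, 0.0, 0.0]
ft_force: [0.8, -1.1, 0.8]
width: 51.7
```

```bash
python3 d.py  526.5 260 160 101.9
```

```text
now [ 484.4 -176.6  250.2] yaw 59.59 tilt [ 7.e-04 -7.e-04 -1.e+00] w 51.7 t 2.35 F [ 0.8 -1.1  0.8]
linear [397.8, -184.6, 90.2] rotz -42.3
```

play_rows(plan=[{"linear": [397, -185, 60], "rotation": [0, 0, -42], "hand": 0.6}, {"linear": [397, -185, 60], "rotation": [0, 0, -42], "hand": 0.6}, {"linear": [397, -185, 60], "rotation": [0, 0, -42], "hand": 0.6}, {"linear": [397, -185, 60], "rotation": [0, 0, -42], "hand": 0.6}, {"linear": [397, -185, 60], "rotation": [0, 0, -42], "hand": 0.6}, {"linear": [397, -185, 60], "rotation": [0, 0, -42], "hand": 0.6}, {"linear": [397, -185, 60], "rotation": [0, 0, -42], "hand": 0.6}, {"linear": [397, -185, 60], "rotation": [0, 0, -42], "hand": 0.6}, {"linear": [397, -185, 60], "rotation": [0, 0, -42], "hand": 0.6}, {"linear": [397, -185, 60], "rotation": [0, 0, -42], "hand": 0.6}, {"linear": [397, -185, 60], "rotation": [0, 0, -42], "hand": 0.6}, {"linear": [397, -185, 60], "rotation": [0, 0, -42], "hand": 0.6}])

```text
t: 3.35
tcp_pos: [523.2, 264.9, 189.5]
orientation: [0.629, 0.778, 0.002, -0.002]
ft_force: [-0.6, 0.8, 0.1]
width: 51.0
```

```bash
python3 d.py  526.5 260 95 101.9; python3 - <<'E'
from h import *
im=get_image("top"); save(im,"t1.png",1)
c=im["color"][120:240,150:280]; cv2.imwrite("pics/t1.png",cv2.resize(c,None,fx=5,fy=5,interpolation=cv2.INTER_CUBIC)[:,:,::-1])
im=get_image("side")
c=im["color"][100:220,190:330]; cv2.imwrite("pics/s1.png",cv2.resize(c,None,fx=5,fy=5,interpolation=cv2.INTER_CUBIC)[:,:,::-1])
E
```

```text
now [523.2 264.9 189.5] yaw 102.09 tilt [-9.0e-04  4.6e-03 -1.0e+00] w 51.0 t 3.35 F [-0.6  0.8  0.1]
linear [-5.5, 2.2, 94.5] rotz 0.2
```

View pics/s1.png

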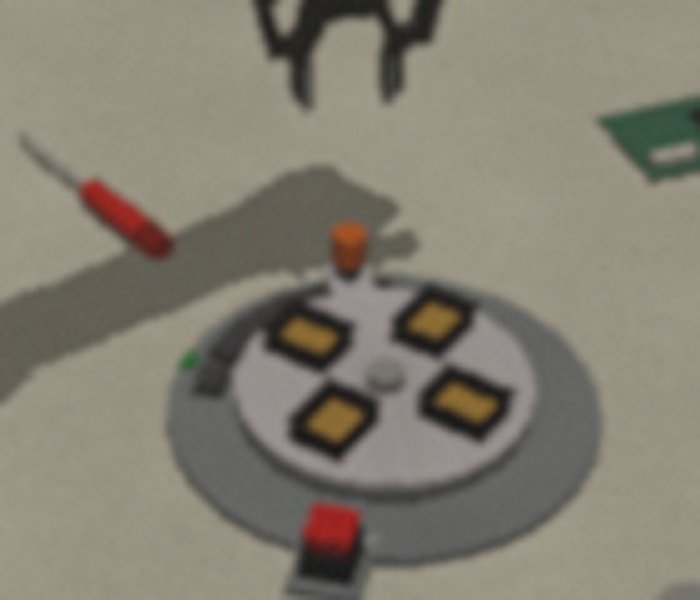

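View pics/t1.png

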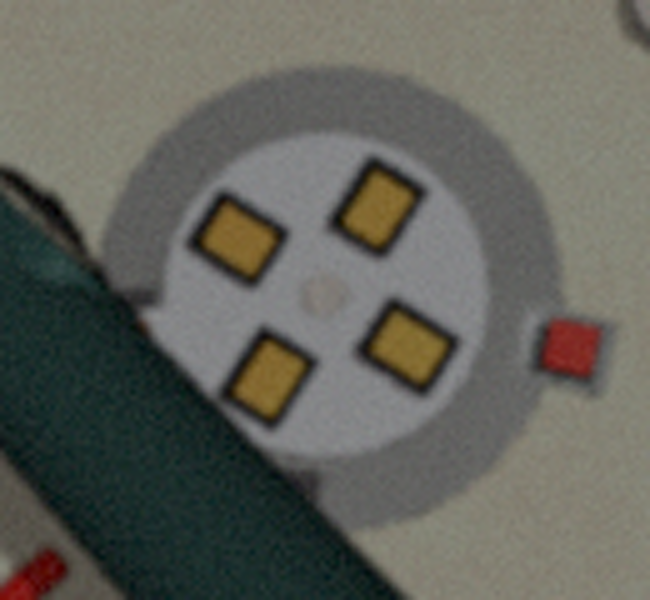

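```bash
python3 - <<'E'
from m import *
im=cal("side")
print(proj(im,[523.2,264.9,178]),proj(im,[526.5,260,70]),proj(im,[526.5,260,44]))
E
python3 d.py  526.5 260 95 101.9 526.5 260 54 101.9
```

```text
[258.5956531  119.82016947] [259.08545036 145.75432032] [258.98451252 151.45705706]
now [524.4 258.7 189.4] yaw 101.75 tilt [-7.e-04 -2.e-04 -1.e+00] w 51.1 t 3.45 F [ 0.2 -0.4  0.1]
linear [0.8, 2.3, 94.4] rotz -0.2
linear [0.8, 2.3, 135.4] rotz -0.2
```

play_rows(plan=[{"linear": [1, 2.3, 30], "rotation": [0, 0, 0], "hand": 0.6}, {"linear": [1, 2.3, 60], "rotation": [0, 0, 0], "hand": 0.6}, {"linear": [1, 2.3, 80], "rotation": [0, 0, 0], "hand": 0.6}, {"linear": [1, 2.3, 100], "rotation": [0, 0, 0], "hand": 0.6}, {"linear": [1, 2.3, 115], "rotation": [0, 0, 0], "hand": 0.6}, {"linear": [1, 2.3, 125], "rotation": [0, 0, 0], "hand": 0.6}, {"linear": [1, 2.3, 135], "rotation": [0, 0, 0], "hand": 0.6}, {"linear": [1, 2.3, 135], "rotation": [0, 0, 0], "hand": 0.6}, {"linear": [1, 2.3, 135], "rotation": [0, 0, 0], "hand": 0.6}, {"linear": [1, 2.3, 135], "rotation": [0, 0, 0], "hand": 0.6}])

```text
t: 4.28
tcp_pos: [527.6, 259.3, 55.7]
orientation: [0.632, 0.775, 0.001, 0.0]
ft_force: [-0.0, 0.4, -0.2]
width: 51.3
```

```bash
python3 d.py  526.5 260 54 101.9;python3 - <<'E'
from h import *
im=get_image("side")
c=im["color"][100:220,190:330]; cv2.imwrite("pics/s2.png",cv2.resize(c,None,fx=5,fy=5,interpolation=cv2.INTER_CUBIC)[:,:,::-1])
E
```

```text
now [527.6 259.3  55.7] yaw 101.59 tilt [ 1.4e-03  5.0e-04 -1.0e+00] w 51.3 t 4.28 F [-0.   0.4 -0.2]
linear [0.9, -0.9, 1.7] rotz -0.3
```

View pics/s2.png

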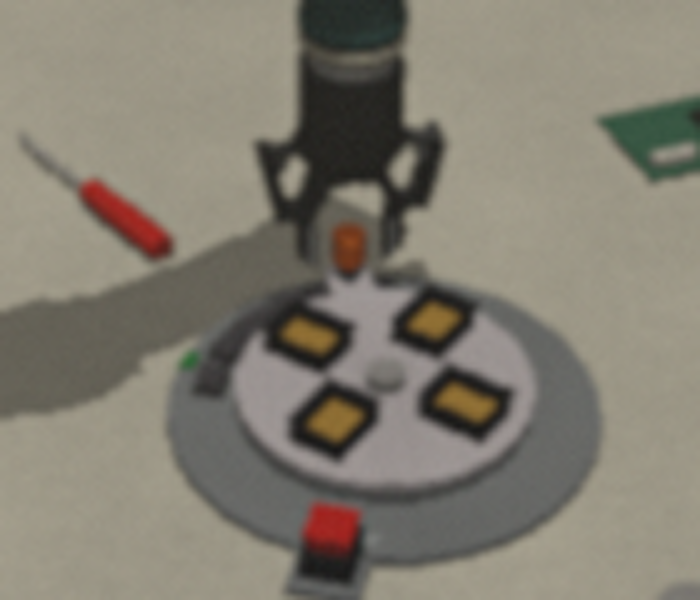

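play_rows(force=25, plan=[{"linear": [0, 0, 1.5], "rotation": [0, 0, 0], "hand": 0.4}, {"linear": [0, 0, 1.5], "rotation": [0, 0, 0], "hand": 0.36}, {"linear": [0, 0, 1.5], "rotation": [0, 0, 0], "hand": 0.33}, {"linear": [0, 0, 1.5], "rotation": [0, 0, 0], "hand": 0.3}, {"linear": [0, 0, 1.5], "rotation": [0, 0, 0], "hand": 0.27}, {"linear": [0, 0, 1.5], "rotation": [0, 0, 0], "hand": 0.24}, {"linear": [0, 0, 1.5], "rotation": [0, 0, 0], "hand": 0.2}, {"linear": [0, 0, 1.5], "rotation": [0, 0, 0], "hand": 0.2}])

```text
t: 5.0
tcp_pos: [527.2, 259.4, 53.7]
orientation: [0.632, 0.775, 0.0, 0.0]
ft_force: [0.0, -0.9, 6.0]
width: 25.1
```

```bash
for i in 1 2 ; do python3 d.py  526.5 260 54 101.9; done
```

```text
now [527.2 259.4  53.7] yaw 101.61 tilt [ 6.e-04  2.e-04 -1.e+00] w 25.1 t 5.0 F [ 0.  -0.9  6. ]
linear [0.8, -0.6, -0.3] rotz -0.3
now [527.2 259.4  53.7] yaw 101.61 tilt [ 6.e-04  2.e-04 -1.e+00] w 25.1 t 5.0 F [ 0.  -0.9  6. ]
linear [0.8, -0.6, -0.3] rotz -0.3
```

play_rows(force=40, plan=[{"linear": [0, 0, -3], "rotation": [0, 0, 0], "hand": 0.1}, {"linear": [0, 0, -6], "rotation": [0, 0, 0], "hand": 0.1}, {"linear": [0, 0, -9], "rotation": [0, 0, 0], "hand": 0.1}, {"linear": [0, 0, -12], "rotation": [0, 0, 0], "hand": 0.1}, {"linear": [0, 0, -14.5], "rotation": [0, 0, 0], "hand": 0.1}, {"linear": [0, 0, -14.5], "rotation": [0, 0, 0], "hand": 0.1}, {"linear": [0, 0, -14.5], "rotation": [0, 0, 0], "hand": 0.1}, {"linear": [0, 0, -14.5], "rotation": [0, 0, 0], "hand": 0.1}])

```text
t: 5.67
tcp_pos: [526.7, 259.2, 67.5]
orientation: [0.632, 0.775, -0.0, -0.0]
ft_force: [0.5, 1.2, -5.4]
width: 24.7
```

```bash
python3 d.py; python3 - <<'E'
from m import *
import d
s,p,Rm=d.st(); a0=np.degrees(np.arctan2(Rm[1,0],Rm[0,0]))
C=np.array([552.3,136.2])
k=p[:2]-C; print("r",np.hypot(*k),"ang",np.degrees(np.arctan2(k[1],k[0])))
# rotate about C
for dg in range(5,65,5):
    t=np.radians(dg); k2=np.array([[np.cos(t),-np.sin(t)],[np.sin(t),np.cos(t)]])@k
    dl=d.tool(a0).T@np.r_[k2-k,0]; print(dg,np.round(dl,1).tolist())
E
```

```text
now [526.7 259.2  67.5] yaw 101.61 tilt [-5.e-04 -1.e-04 -1.e+00] w 24.7 t 5.67 F [ 0.5  1.2 -5.4]
r 125.61505067966414 ang 101.76219777085855
5 [-0.5, -10.9, 0.0]
10 [-2.0, -21.8, 0.0]
15 [-4.4, -32.5, 0.0]
20 [-7.7, -42.9, 0.0]
25 [-11.9, -53.1, 0.0]
30 [-17.0, -62.8, 0.0]
35 [-22.9, -72.0, 0.0]
40 [-29.6, -80.7, 0.0]
45 [-37.0, -88.7, 0.0]
50 [-45.1, -96.1, 0.0]
55 [-53.8, -102.8, 0.0]
60 [-63.1, -108.6, 0.0]
```

play_rows(plan=[{"linear": [-0.2, -5.4, 0], "rotation": [0, 0, -2.5], "hand": 0.1}, {"linear": [-0.5, -10.9, 0], "rotation": [0, 0, -5], "hand": 0.1}, {"linear": [-1.2, -16.4, 0], "rotation": [0, 0, -7.5], "hand": 0.1}, {"linear": [-2.0, -21.8, 0], "rotation": [0, 0, -10], "hand": 0.1}, {"linear": [-3.2, -27.2, 0], "rotation": [0, 0, -12.5], "hand": 0.1}, {"linear": [-4.4, -32.5, 0], "rotation": [0, 0, -15], "hand": 0.1}, {"linear": [-6, -37.7, 0], "rotation": [0, 0, -17.5], "hand": 0.1}, {"linear": [-7.7, -42.9, 0], "rotation": [0, 0, -20], "hand": 0.1}, {"linear": [-9.8, -48, 0], "rotation": [0, 0, -22.5], "hand": 0.1}, {"linear": [-11.9, -53.1, 0], "rotation": [0, 0, -25], "hand": 0.1}, {"linear": [-14.4, -58, 0], "rotation": [0, 0, -27.5], "hand": 0.1}, {"linear": [-17, -62.8, 0], "rotation": [0, 0, -30], "hand": 0.1}])

```text
t: 6.67
tcp_pos: [469.6, 229.1, 67.8]
orientation: [0.409, 0.912, -0.0, 0.001]
ft_force: [4.6, 0.4, -5.2]
width: 24.5
```

```bash
python3 d.py; python3 - <<'E'
from m import *
import d
s,p,Rm=d.st(); a0=np.degrees(np.arctan2(Rm[1,0],Rm[0,0]))
C=np.array([552.3,136.2])
k=p[:2]-C; print("r",np.hypot(*k),"ang",np.degrees(np.arctan2(k[1],k[0])))
E
```

```text
now [469.6 229.1  67.8] yaw 131.7 tilt [ 1.3e-03 -8.0e-04 -1.0e+00] w 24.5 t 6.67 F [ 4.6  0.4 -5.2]
r 124.32924279321256 ang 131.68463311091216
```

play_rows(plan=[{"linear": [-0.2, -5.4, 0], "rotation": [0, 0, -2.5], "hand": 0.1}, {"linear": [-0.5, -10.9, 0], "rotation": [0, 0, -5], "hand": 0.1}, {"linear": [-1.2, -16.4, 0], "rotation": [0, 0, -7.5], "hand": 0.1}, {"linear": [-2.0, -21.8, 0], "rotation": [0, 0, -10], "hand": 0.1}, {"linear": [-3.2, -27.2, 0], "rotation": [0, 0, -12.5], "hand": 0.1}, {"linear": [-4.4, -32.5, 0], "rotation": [0, 0, -15], "hand": 0.1}, {"linear": [-6, -37.7, 0], "rotation": [0, 0, -17.5], "hand": 0.1}, {"linear": [-7.7, -42.9, 0], "rotation": [0, 0, -20], "hand": 0.1}, {"linear": [-9.8, -48, 0], "rotation": [0, 0, -22.5], "hand": 0.1}, {"linear": [-11.9, -53.1, 0], "rotation": [0, 0, -25], "hand": 0.1}, {"linear": [-14.4, -58, 0], "rotation": [0, 0, -27.5], "hand": 0.1}, {"linear": [-16.8, -62.4, 0], "rotation": [0, 0, -29.8], "hand": 0.1}])

```text
t: 7.67
tcp_pos: [435.6, 175.2, 68.3]
orientation: [0.161, 0.987, 0.0, 0.002]
ft_force: [6.2, -0.7, -5.5]
width: 24.7
```

play_rows(plan=[{"linear": [0, 0, 0], "rotation": [0, 0, 0], "hand": 0.1}, {"linear": [0, 0, 0], "rotation": [0, 0, 0], "hand": 0.1}])

```text
t: 7.83
tcp_pos: [435.6, 175.0, 68.3]
orientation: [0.162, 0.987, 0.0, 0.002]
ft_force: [5.6, -1.0, -6.3]
width: 24.8
```

```bash
python3 d.py; python3 - <<'E'
from m import *
import d
s,p,Rm=d.st(); a0=np.degrees(np.arctan2(Rm[1,0],Rm[0,0]))
C=np.array([552.3,136.2])
k=p[:2]-C; print("r",np.hypot(*k),"ang",np.degrees(np.arctan2(k[1],k[0])))
E
```

```text
now [435.6 175.   68.3] yaw 161.34 tilt [ 3.4e-03 -3.0e-04 -1.0e+00] w 24.8 t 7.83 F [ 5.6 -1.  -6.3]
r 123.00851044310859 ang 161.60020633915207
```

play_rows(plan=[{"linear": [0, 0, 3], "rotation": [0, 0, 0], "hand": 0.1}, {"linear": [0, 0, 6], "rotation": [0, 0, 0], "hand": 0.1}, {"linear": [0, 0, 9], "rotation": [0, 0, 0], "hand": 0.1}, {"linear": [0, 0, 9], "rotation": [0, 0, 0], "hand": 0.1}, {"linear": [0, 0, 9], "rotation": [0, 0, 0], "hand": 0.1}])

```text
t: 8.25
tcp_pos: [435.6, 175.2, 59.1]
orientation: [0.162, 0.987, -0.0, 0.002]
ft_force: [6.0, -2.0, -3.0]
width: 24.7
```

play_rows(plan=[{"linear": [0, 0, 3], "rotation": [0, 0, 0], "hand": 0.1}, {"linear": [0, 0, 5], "rotation": [0, 0, 0], "hand": 0.1}, {"linear": [0, 0, 5], "rotation": [0, 0, 0], "hand": 0.1}, {"linear": [0, 0, 5], "rotation": [0, 0, 0], "hand": 0.6}, {"linear": [0, 0, 5], "rotation": [0, 0, 0], "hand": 0.6}, {"linear": [0, 0, 5], "rotation": [0, 0, 0], "hand": 0.6}, {"linear": [0, 0, 5], "rotation": [0, 0, 0], "hand": 0.6}, {"linear": [0, 0, 5], "rotation": [0, 0, 0], "hand": 0.6}])

```text
t: 8.92
tcp_pos: [433.1, 176.0, 53.8]
orientation: [0.161, 0.987, -0.0, -0.0]
ft_force: [0.2, 0.2, 0.2]
width: 51.4
```

```bash
python3 d.py
```

```text
now [433.1 176.   53.8] yaw 161.42 tilt [-2.e-04 -1.e-04 -1.e+00] w 51.4 t 8.92 F [0.2 0.2 0.2]
```

```bash
python3 d.py 433 176 180 161.4 480 -100 250 90 330 -500 250 40
```

```text
now [433.1 176.   53.8] yaw 161.42 tilt [-2.e-04 -1.e-04 -1.e+00] w 51.4 t 8.92 F [0.2 0.2 0.2]
linear [0.1, -0.0, -126.2] rotz 0.0
linear [-132.4, -246.7, -196.2] rotz 71.4
linear [-117.6, -673.6, -196.2] rotz 121.4
```

play_rows(plan=[{"linear": [0, 0, -35], "rotation": [0, 0, 0], "hand": 0.6}, {"linear": [0, 0, -70], "rotation": [0, 0, 0], "hand": 0.6}, {"linear": [0, 0, -105], "rotation": [0, 0, 7], "hand": 0.6}, {"linear": [0, 0, -140], "rotation": [0, 0, 14], "hand": 0.6}, {"linear": [-132, -246, -196], "rotation": [0, 0, 71], "hand": 0.7}, {"linear": [-132, -246, -196], "rotation": [0, 0, 71], "hand": 0.7}, {"linear": [-132, -246, -196], "rotation": [0, 0, 71], "hand": 0.7}, {"linear": [-132, -246, -196], "rotation": [0, 0, 71], "hand": 0.7}, {"linear": [-132, -246, -196], "rotation": [0, 0, 71], "hand": 0.7}, {"linear": [-132, -246, -196], "rotation": [0, 0, 71], "hand": 0.7}, {"linear": [-132, -246, -196], "rotation": [0, 0, 71], "hand": 0.7}, {"linear": [-132, -246, -196], "rotation": [0, 0, 71], "hand": 0.7}])

```text
t: 9.92
tcp_pos: [480.9, -107.4, 250.8]
orientation: [0.711, 0.704, -0.0, 0.002]
ft_force: [1.4, -1.3, 0.2]
width: 59.6
```

```bash
python3 d.py 330 -500 250 40
```

```text
now [ 480.9 -107.4  250.8] yaw 89.44 tilt [ 0.002  -0.0032 -1.    ] w 59.6 t 9.92 F [ 1.4 -1.3  0.2]
linear [-394.1, -147.1, 0.8] rotz 49.4
```

play_rows(plan=[{"linear": [-394, -147, 0], "rotation": [0, 0, 49], "hand": 0.7}, {"linear": [-394, -147, 0], "rotation": [0, 0, 49], "hand": 0.7}, {"linear": [-394, -147, 0], "rotation": [0, 0, 49], "hand": 0.7}, {"linear": [-394, -147, 0], "rotation": [0, 0, 49], "hand": 0.7}, {"linear": [-394, -147, 0], "rotation": [0, 0, 49], "hand": 0.7}, {"linear": [-394, -147, 0], "rotation": [0, 0, 49], "hand": 0.7}, {"linear": [-394, -147, 0], "rotation": [0, 0, 49], "hand": 0.7}, {"linear": [-394, -147, 0], "rotation": [0, 0, 49], "hand": 0.7}, {"linear": [-394, -147, 0], "rotation": [0, 0, 49], "hand": 0.7}, {"linear": [-394, -147, 0], "rotation": [0, 0, 49], "hand": 0.7}, {"linear": [-394, -147, 0], "rotation": [0, 0, 49], "hand": 0.7}, {"linear": [-394, -147, 0], "rotation": [0, 0, 49], "hand": 0.7}])

```text
t: 10.92
tcp_pos: [333.5, -496.8, 249.0]
orientation: [0.936, 0.351, -0.0, -0.0]
ft_force: [0.6, 0.2, 0.5]
width: 60.1
```

```bash
cat > snap.py <<'E'
from m import *
import sys
tag=sys.argv[1]
for n in("top","side"):
    a=[]
    for i in range(4): q=get_image(n); a.append(q["color"].astype(float))
    a=np.mean(a,0); np.save(n+"_avg.npy",a)
    t=a.astype(np.uint8); b=(120,240,155,400) if n=="top" else (130,320,190,340)
    f=3.2 if n=="top" else 3
    cv2.imwrite(f"pics/{n}{tag}.png",cv2.resize(t[b[0]:b[1],b[2]:b[3]],None,fx=f,fy=f,interpolation=cv2.INTER_CUBIC)[:,:,::-1])
E
python3 snap.py 3; python3 meas.py
```

```text
top yellow
  xy [ 597.6 -217.8] ang 167.2 size [38.7 27.4] 49 px [325. 163.]
  xy [589.5  82.7] ang 115.8 size [33.   7.9] 15 px [231. 166.]
  xy [ 572.4 -343.9] ang 57.0 size [36.3 20.7] 41 px [364. 170.]
  xy [490.8  93. ] ang 20.4 size [21.7 10. ] 16 px [228. 197.]
  xy [ 433.8 -272.4] ang 19.0 size [31.4 17.1] 29 px [343. 214.]
top brass
  xy [610.  166.5] ang 28.8 size [38.9 29.7] 110 px [205. 161.]
  xy [582.6  79. ] ang 119.6 size [39.3 28.5] 108 px [232. 169.]
  xy [522.4 193.9] ang 118.6 size [39.8 28.9] 110 px [196. 188.]
  xy [494.6 106.3] ang 34.0 size [39.8 29.7] 115 px [224. 196.]
  xy [433.4 174.2] ang 93.8 size [15.5 14.1] 21 px [203. 215.]
top orange
  xy [431.5 178.5] ang 20.1 size [22.2 11.8] 13 px [200. 216.]
top red
  xy [515.8 -22.8] ang 75.6 size [31.2 30.7] 94 px [264. 189.]
  xy [518.6 274.6] ang 18.3 size [16.   7.7] 12 px [171. 189.]
  xy [353.3 341.2] ang 130.2 size [95.7 20. ] 191 px [150. 241.]
top green
side yellow
  xy [ 600.  -232.4] ang 82.8 size [44.2 34.7] 136 px [284. 254.]
  xy [ 440.3 -290.6] ang 102.1 size [43.5 34.9] 148 px [226. 270.]
  xy [ 576.8 -360.6] ang 80.1 size [52.4 25.7] 139 px [277. 293.]
side brass
  xy [523.3 198.6] ang 111.3 size [36.  28.2] 49 px [258. 163.]
  xy [611.7 170.8] ang 36.4 size [37.4 26.7] 50 px [283. 168.]
  xy [496.1 110.5] ang 34.3 size [38.7 27.1] 58 px [250. 179.]
  xy [584.5  82. ] ang 113.3 size [37.6 28.4] 62 px [276. 184.]
  xy [ 598.7 -234.6] ang 167.8 size [38.5 19. ] 40 px [283. 258.]
  xy [ 439.  -293.3] ang 168.7 size [38.9 15.4] 48 px [226. 275.]
  xy [ 575.4 -370.1] ang 163.9 size [31.3 14.6] 23 px [276. 300.]
side orange
  xy [436.3 157.7] ang 92.4 size [45.  15.9] 38 px [233. 163.]
side red
  xy [359.3 304. ] ang 128.0 size [102.7  23.8] 102 px [215. 143.]
  xy [518.9 -27.6] ang 83.4 size [38.6 31.6] 85 px [256. 205.]
side green
```

View pics/top3.png

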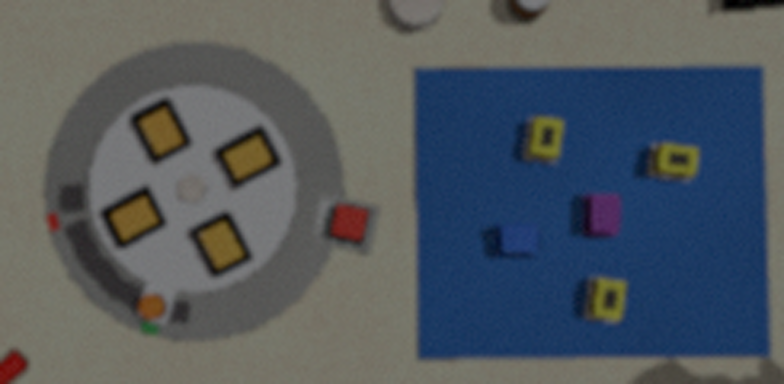

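View pics/side3.png

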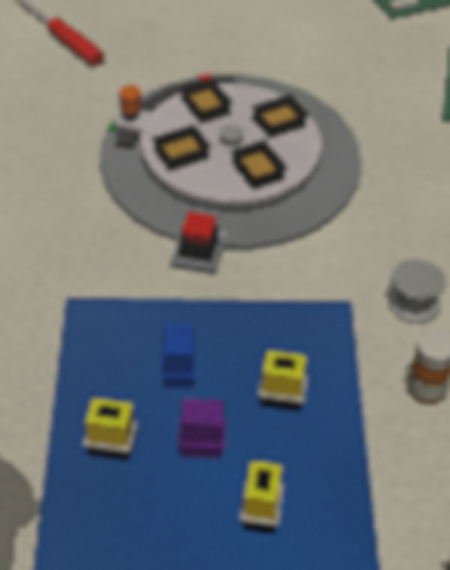

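```bash
cat > fit.py <<'E'
from m import *
from scipy.optimize import minimize
def box(x,y,yaw,z0,z1,lx=38,ly=28):
    t=np.radians(yaw);c,s=np.cos(t),np.sin(t)
    return np.array([[x+c*a*lx/2-s*b*ly/2,y+s*a*lx/2+c*b*ly/2,z] for a in(-1,1) for b in(-1,1) for z in(z0,z1)])
F=8
def sil(im,P,u0,v0,w,h):
    q=(np.array([proj(im,p) for p in P])-[u0,v0]+0.5)*F-0.5
    m=np.zeros((h*F,w*F),np.uint8)
    hull=cv2.convexHull(q.astype(np.float32))
    cv2.fillConvexPoly(m,np.round(hull*16).astype(np.int32),255,shift=4)
    return cv2.resize(cv2.GaussianBlur(m,(0,0),F*0.9).astype(float)/255,(w,h),interpolation=cv2.INTER_AREA)
def soft(a):  # yellowness: (min(R,G)-B) normalised
    return np.minimum(a[...,0],a[...,1])-a[...,2]
def fit(n,x,y,yaw,zb=2,z1=52):
    a=np.load(n+"_avg.npy"); im=cal(n); s=soft(a)
    u,v=proj(im,[x,y,40]).astype(int); w=36;u0,v0=u-w//2,v-w//2
    crop=s[v0:v0+w,u0:u0+w]
    bg=np.median(crop); I=(crop-bg)/(np.percentile(crop,98)-bg); I=np.clip(I,0,1)
    f=lambda p: np.sum((sil(im,box(p[0],p[1],p[2],zb+21,zb+z1),u0,v0,w,w)-I)**2)
    best=min((minimize(f,[x+dx,y,yaw+dy],method="Nelder-Mead",options=dict(initial_simplex=[[x+dx,y,yaw+dy],[x+dx+5,y,yaw+dy],[x+dx,y+5,yaw+dy],[x+dx,y,yaw+dy+12]],xatol=.05,fatol=.005)) for dx in(0,) for dy in(0,-15,15)),key=lambda r:r.fun)
    return best.x,best.fun
if __name__=="__main__":
    for g in [(597,-222,171),(573,-347,85),(434,-277,173)]:
        for n in("top","side"):
            p,e=fit(n,*g); print(n,np.round(p,1),round(e,2))
E
python3 fit.py
```

```text
top [ 599.4 -220.2  170.2] 5.38
side [ 601.8 -220.2  171.8] 13.3
top [ 575.6 -350.4   82.5] 6.31
side [ 578.3 -350.4   81.5] 15.97
top [ 436.8 -279.4  169.3] 10.65
side [ 439.6 -279.4  175.4] 25.96
```

```bash
python3 d.py 601 -219.5 120 81
```

```text
now [ 336.7 -493.4  250.1] yaw 41.52 tilt [ 2.e-04 -2.e-04 -1.e+00] w 59.8 t 11.32 F [-0.7  0.4 -0.1]
linear [379.5, -29.8, 130.1] rotz -39.5
```

play_rows(plan=[{"linear": [379.5, -30, 80], "rotation": [0, 0, -39.5], "hand": 0.75}, {"linear": [379.5, -30, 80], "rotation": [0, 0, -39.5], "hand": 0.75}, {"linear": [379.5, -30, 80], "rotation": [0, 0, -39.5], "hand": 0.75}, {"linear": [379.5, -30, 80], "rotation": [0, 0, -39.5], "hand": 0.75}, {"linear": [379.5, -30, 80], "rotation": [0, 0, -39.5], "hand": 0.75}, {"linear": [379.5, -30, 80], "rotation": [0, 0, -39.5], "hand": 0.75}, {"linear": [379.5, -30, 80], "rotation": [0, 0, -39.5], "hand": 0.75}, {"linear": [379.5, -30, 80], "rotation": [0, 0, -39.5], "hand": 0.75}, {"linear": [379.5, -30, 80], "rotation": [0, 0, -39.5], "hand": 0.75}, {"linear": [379.5, -30, 100], "rotation": [0, 0, -39.5], "hand": 0.75}, {"linear": [379.5, -30, 130], "rotation": [0, 0, -39.5], "hand": 0.75}, {"linear": [379.5, -30, 130], "rotation": [0, 0, -39.5], "hand": 0.75}])

```text
t: 12.32
tcp_pos: [598.0, -217.7, 114.5]
orientation: [0.76, 0.65, -0.002, -0.004]
ft_force: [-2.3, -0.4, -0.9]
width: 63.9
```

play_rows(plan=[{"linear": [0, 0, 0], "rotation": [0, 0, 0], "hand": 0.75}, {"linear": [0, 0, 0], "rotation": [0, 0, 0], "hand": 0.75}])

```text
t: 12.48
tcp_pos: [600.9, -221.7, 121.0]
orientation: [0.761, 0.648, 0.0, 0.001]
ft_force: [0.2, -0.1, 0.8]
width: 64.3
```

```bash
python3 d.py 601 -219.5 32 81; python3 - <<'E'
from h import *
im=get_image("side"); c=im["color"][190:330,190:330]; cv2.imwrite("pics/s4.png",cv2.resize(c,None,fx=4,fy=4,interpolation=cv2.INTER_CUBIC)[:,:,::-1])
E
```

```text
now [ 600.9 -221.7  121. ] yaw 80.85 tilt [ 9.e-04 -8.e-04 -1.e+00] w 64.3 t 12.48 F [ 0.2 -0.1  0.8]
linear [2.2, -0.2, 89.0] rotz -0.1
```

View pics/s4.png

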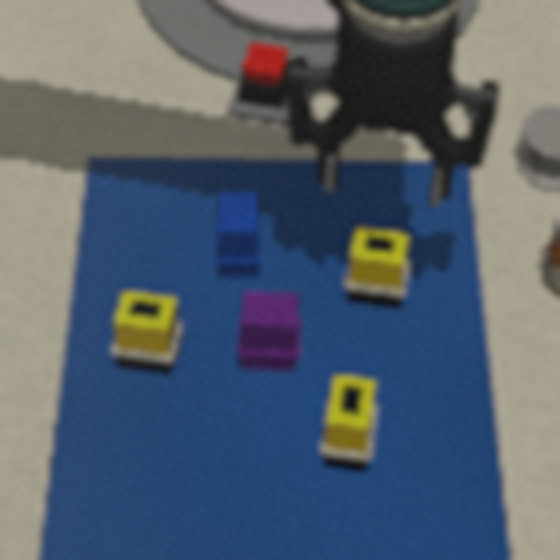

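Fingers straddle the relay; descend and squeeze lightly along its x.

play_rows(force=20, plan=[{"linear": [2.2, 0, 30], "rotation": [0, 0, 0], "hand": 0.75}, {"linear": [2.2, 0, 60], "rotation": [0, 0, 0], "hand": 0.75}, {"linear": [2.2, 0, 80], "rotation": [0, 0, 0], "hand": 0.75}, {"linear": [2.2, 0, 89], "rotation": [0, 0, 0], "hand": 0.7}, {"linear": [2.2, 0, 89], "rotation": [0, 0, 0], "hand": 0.55}, {"linear": [2.2, 0, 89], "rotation": [0, 0, 0], "hand": 0.5}, {"linear": [2.2, 0, 89], "rotation": [0, 0, 0], "hand": 0.46}, {"linear": [2.2, 0, 89], "rotation": [0, 0, 0], "hand": 0.43}, {"linear": [2.2, 0, 89], "rotation": [0, 0, 0], "hand": 0.4}, {"linear": [2.2, 0, 89], "rotation": [0, 0, 0], "hand": 0.4}])

```text
t: 13.37
tcp_pos: [602.5, -219.3, 33.1]
orientation: [0.761, 0.649, 0.001, 0.002]
ft_force: [0.1, -0.1, 6.5]
width: 37.7
```

```bash
python3 d.py 601 -219.5 32 81
```

```text
now [ 602.5 -219.3   33.1] yaw 80.9 tilt [ 0.0032 -0.0015 -1.    ] w 37.7 t 13.37 F [ 0.1 -0.1  6.5]
linear [-0.4, -1.4, 1.1] rotz -0.1
```

play_rows(plan=[{"linear": [0, 0, 0], "rotation": [0, 0, 0], "hand": 0.7}, {"linear": [0, 0, 0], "rotation": [0, 0, 0], "hand": 0.7}, {"linear": [0, 0, 0], "rotation": [0, 0, 0], "hand": 0.7}, {"linear": [0, 0, -30], "rotation": [0, 0, 0], "hand": 0.7}, {"linear": [0, 0, -60], "rotation": [0, 0, -7], "hand": 0.7}, {"linear": [0, 0, -60], "rotation": [0, 0, -14], "hand": 0.7}, {"linear": [0, 0, -60], "rotation": [0, 0, -21], "hand": 0.7}, {"linear": [0, 0, -60], "rotation": [0, 0, -28], "hand": 0.7}, {"linear": [0, 0, -60], "rotation": [0, 0, -35], "hand": 0.7}, {"linear": [0, 0, -60], "rotation": [0, 0, -42], "hand": 0.7}, {"linear": [0, 0, -60], "rotation": [0, 0, -49], "hand": 0.7}, {"linear": [0, 0, -60], "rotation": [0, 0, -56], "hand": 0.7}])

```text
t: 14.37
tcp_pos: [600.8, -218.7, 90.6]
orientation: [0.364, 0.931, -0.0, -0.0]
ft_force: [0.6, -0.0, 0.1]
width: 59.8
```

```bash
python3 d.py 602.3 -219.3 95 170.9
```

```text
now [ 600.8 -218.7   90.6] yaw 137.25 tilt [-4.e-04  0.e+00 -1.e+00] w 59.8 t 14.37 F [ 0.6 -0.   0.1]
linear [-1.5, 0.6, -4.4] rotz -33.6
```

play_rows(plan=[{"linear": [-1.5, 0.6, 0], "rotation": [0, 0, -7], "hand": 0.7}, {"linear": [-1.5, 0.6, 0], "rotation": [0, 0, -14], "hand": 0.7}, {"linear": [-1.5, 0.6, 0], "rotation": [0, 0, -21], "hand": 0.7}, {"linear": [-1.5, 0.6, 0], "rotation": [0, 0, -28], "hand": 0.7}, {"linear": [-1.5, 0.6, 0], "rotation": [0, 0, -33.5], "hand": 0.7}, {"linear": [-1.5, 0.6, 0], "rotation": [0, 0, -33.5], "hand": 0.7}, {"linear": [-1.5, 0.6, 0], "rotation": [0, 0, -33.5], "hand": 0.7}])

```text
t: 14.95
tcp_pos: [602.3, -219.3, 90.4]
orientation: [0.085, 0.996, 0.0, -0.0]
ft_force: [0.1, -0.5, 0.6]
width: 59.8
```

```bash
python3 d.py 602.3 -219.3 34 170.9
```

```text
now [ 602.3 -219.3   90.4] yaw 170.24 tilt [-5.e-04  5.e-04 -1.e+00] w 59.8 t 14.95 F [ 0.1 -0.5  0.6]
linear [-0.0, 0.0, 56.4] rotz -0.7
```

play_rows(force=40, plan=[{"linear": [0, 0, 25], "rotation": [0, 0, -0.7], "hand": 0.7}, {"linear": [0, 0, 50], "rotation": [0, 0, -0.7], "hand": 0.65}, {"linear": [0, 0, 57], "rotation": [0, 0, -0.7], "hand": 0.5}, {"linear": [0, 0, 57], "rotation": [0, 0, -0.7], "hand": 0.45}, {"linear": [0, 0, 57], "rotation": [0, 0, -0.7], "hand": 0.4}, {"linear": [0, 0, 57], "rotation": [0, 0, -0.7], "hand": 0.36}, {"linear": [0, 0, 57], "rotation": [0, 0, -0.7], "hand": 0.32}, {"linear": [0, 0, 57], "rotation": [0, 0, -0.7], "hand": 0.25}, {"linear": [0, 0, 57], "rotation": [0, 0, -0.7], "hand": 0.25}])

```text
t: 15.7
tcp_pos: [603.7, -219.3, 35.4]
orientation: [0.078, 0.997, -0.0, 0.001]
ft_force: [0.5, -0.3, 5.2]
width: 27.9
```

```bash
python3 d.py  602.3 -219.3 120 140 584.5 80.2 130 117.5
```

```text
now [ 603.7 -219.3   35.4] yaw 171.1 tilt [ 2.6e-03 -7.0e-04 -1.0e+00] w 27.9 t 15.7 F [ 0.5 -0.3  5.2]
linear [1.3, -0.2, -84.6] rotz 31.1
linear [65.3, 292.9, -94.6] rotz 53.6
```

play_rows(plan=[{"linear": [0, 0, -20], "rotation": [0, 0, 0], "hand": 0.25}, {"linear": [0, 0, -50], "rotation": [0, 0, 0], "hand": 0.25}, {"linear": [0, 0, -90], "rotation": [0, 0, 7], "hand": 0.25}, {"linear": [65, 291, -95], "rotation": [0, 0, 53.6], "hand": 0.25}, {"linear": [65, 291, -95], "rotation": [0, 0, 53.6], "hand": 0.25}, {"linear": [65, 291, -95], "rotation": [0, 0, 53.6], "hand": 0.25}, {"linear": [65, 291, -95], "rotation": [0, 0, 53.6], "hand": 0.25}, {"linear": [65, 291, -95], "rotation": [0, 0, 53.6], "hand": 0.25}, {"linear": [65, 291, -95], "rotation": [0, 0, 53.6], "hand": 0.25}, {"linear": [65, 291, -95], "rotation": [0, 0, 53.6], "hand": 0.25}, {"linear": [65, 291, -95], "rotation": [0, 0, 53.6], "hand": 0.25}, {"linear": [65, 291, -95], "rotation": [0, 0, 53.6], "hand": 0.25}])

```text
t: 16.7
tcp_pos: [582.3, 83.7, 129.6]
orientation: [0.515, 0.857, 0.001, -0.0]
ft_force: [0.3, -0.7, -1.0]
width: 27.3
```

play_rows(plan=[{"linear": [0, 0, 0], "rotation": [0, 0, 0], "hand": 0.25}, {"linear": [0, 0, 0], "rotation": [0, 0, 0], "hand": 0.25}, {"linear": [0, 0, 0], "rotation": [0, 0, 0], "hand": 0.25}, {"linear": [0, 0, 0], "rotation": [0, 0, 0], "hand": 0.25}])

```text
t: 17.03
tcp_pos: [583.4, 76.4, 128.5]
orientation: [0.52, 0.854, -0.0, -0.0]
ft_force: [1.1, 0.1, -1.4]
width: 27.3
```

```bash
python3 d.py  585.2 78.7 95 117.5
```

```text
now [583.4  76.4 128.5] yaw 117.36 tilt [-4.e-04 -5.e-04 -1.e+00] w 27.3 t 17.03 F [ 1.1  0.1 -1.4]
linear [1.3, 2.6, 33.5] rotz -0.1
```

play_rows(plan=[{"linear": [1.3, 2.6, 12], "rotation": [0, 0, 0], "hand": 0.25}, {"linear": [1.3, 2.6, 24], "rotation": [0, 0, 0], "hand": 0.25}, {"linear": [1.3, 2.6, 34], "rotation": [0, 0, 0], "hand": 0.25}, {"linear": [1.3, 2.6, 36], "rotation": [0, 0, 0], "hand": 0.25}, {"linear": [1.3, 2.6, 36], "rotation": [0, 0, 0], "hand": 0.25}, {"linear": [1.3, 2.6, 36], "rotation": [0, 0, 0], "hand": 0.25}])

```text
t: 17.53
tcp_pos: [584.8, 80.8, 92.3]
orientation: [0.519, 0.855, -0.0, -0.0]
ft_force: [-0.0, -0.3, -1.7]
width: 27.3
```

```bash
python3 d.py  585.2 78.7 73 117.5; python3 - <<'E'
from h import *
im=get_image("side"); c=im["color"][130:230,210:310]; cv2.imwrite("pics/s5.png",cv2.resize(c,None,fx=6,fy=6,interpolation=cv2.INTER_CUBIC)[:,:,::-1])
E
```

```text
now [584.8  80.8  92.3] yaw 117.53 tilt [-8.e-04  2.e-04 -1.e+00] w 27.3 t 17.53 F [-0.  -0.3 -1.7]
linear [-2.1, -0.6, 19.3] rotz 0.0
```

View pics/s5.png

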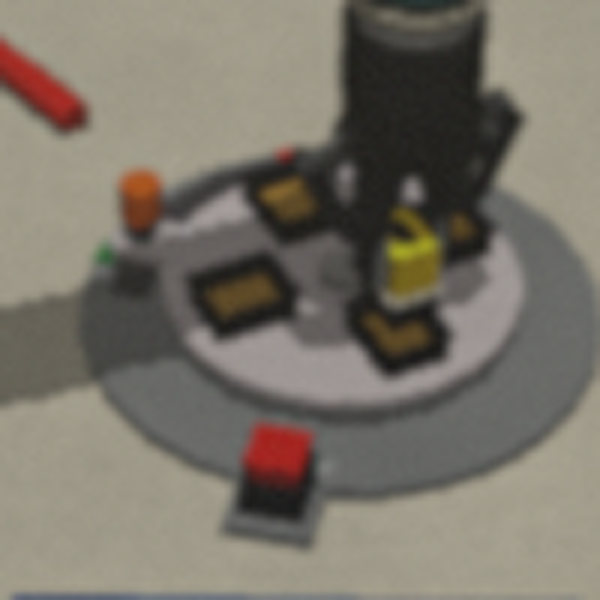

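play_rows(plan=[{"linear": [-1.8, -0.6, 0], "rotation": [0, 0, 0], "hand": 0.25}, {"linear": [-1.8, -0.6, 0], "rotation": [0, 0, 0], "hand": 0.25}, {"linear": [-1.8, -0.6, 0], "rotation": [0, 0, 0], "hand": 0.25}, {"linear": [-1.8, -0.6, 4], "rotation": [0, 0, 0], "hand": 0.25}, {"linear": [-1.8, -0.6, 6], "rotation": [0, 0, 0], "hand": 0.25}, {"linear": [-1.8, -0.6, 8], "rotation": [0, 0, 0], "hand": 0.25}, {"linear": [-1.8, -0.6, 10], "rotation": [0, 0, 0], "hand": 0.25}, {"linear": [-1.8, -0.6, 12], "rotation": [0, 0, 0], "hand": 0.25}])

```text
t: 18.25
tcp_pos: [585.2, 78.8, 80.5]
orientation: [0.519, 0.855, -0.0, -0.0]
ft_force: [-0.1, 0.8, -1.3]
width: 27.1
```

```bash
python3 d.py  585.2 78.7 73 117.5
```

```text
now [585.2  78.8  80.5] yaw 117.51 tilt [-2.e-04 -1.e-04 -1.e+00] w 27.1 t 18.25 F [-0.1  0.8 -1.3]
linear [-0.1, -0.0, 7.5] rotz 0.0
```

Bottom is at ~47, already below the rim with no force. Continue.

play_rows(plan=[{"linear": [0, 0, 2], "rotation": [0, 0, 0], "hand": 0.25}, {"linear": [0, 0, 4], "rotation": [0, 0, 0], "hand": 0.25}, {"linear": [0, 0, 6], "rotation": [0, 0, 0], "hand": 0.25}, {"linear": [0, 0, 7], "rotation": [0, 0, 0], "hand": 0.25}, {"linear": [0, 0, 7], "rotation": [0, 0, 0], "hand": 0.25}])

```text
t: 18.67
tcp_pos: [585.1, 78.7, 73.5]
orientation: [0.519, 0.855, -0.0, -0.0]
ft_force: [-0.1, 0.3, -1.3]
width: 27.7
```

```bash
python3 d.py  585.2 78.7 73 117.5
```

```text
now [585.1  78.7  73.5] yaw 117.51 tilt [-5.e-04 -1.e-04 -1.e+00] w 27.7 t 18.67 F [-0.1  0.3 -1.3]
linear [-0.1, 0.1, 0.5] rotz 0.0
```

play_rows(force=70, plan=[{"linear": [0, 0, 0], "rotation": [0, 0, 0], "hand": 0.2}, {"linear": [0, 0, 2], "rotation": [0, 0, 0], "hand": 0.2}, {"linear": [0, 0, 4], "rotation": [0, 0, 0], "hand": 0.2}, {"linear": [0, 0, 6], "rotation": [0, 0, 0], "hand": 0.2}, {"linear": [0, 0, 8], "rotation": [0, 0, 0], "hand": 0.2}, {"linear": [0, 0, 10], "rotation": [0, 0, 0], "hand": 0.2}, {"linear": [0, 0, 10], "rotation": [0, 0, 0], "hand": 0.2}])

```text
t: 19.25
tcp_pos: [585.9, 79.0, 65.4]
orientation: [0.519, 0.855, 0.0, 0.001]
ft_force: [-2.5, -1.3, 10.1]
width: 26.9
```

play_rows(plan=[{"linear": [0, 0, 3], "rotation": [0, 0, 0], "hand": 0.2}, {"linear": [0, 0, 5], "rotation": [0, 0, 0], "hand": 0.2}, {"linear": [0, 0, 5], "rotation": [0, 0, 0], "hand": 0.2}])

```text
t: 19.5
tcp_pos: [586.3, 79.1, 65.1]
orientation: [0.519, 0.855, -0.001, 0.002]
ft_force: [-15.1, -6.0, 46.8]
width: 27.2
```

play_rows(plan=[{"linear": [0, 0, -5], "rotation": [0, 0, 0], "hand": 0.2}, {"linear": [0, 0, -5], "rotation": [0, 0, 0], "hand": 0.45}, {"linear": [0, 0, -5], "rotation": [0, 0, 0], "hand": 0.45}, {"linear": [0, 0, -5], "rotation": [0, 0, 0], "hand": 0.45}, {"linear": [0, 0, -30], "rotation": [0, 0, 0], "hand": 0.45}, {"linear": [0, 0, -60], "rotation": [0, 0, 0], "hand": 0.45}, {"linear": [0, 0, -90], "rotation": [0, 0, 0], "hand": 0.7}, {"linear": [0, 0, -120], "rotation": [0, 0, 0], "hand": 0.7}, {"linear": [0, 0, -120], "rotation": [0, 0, 0], "hand": 0.7}, {"linear": [0, 0, -120], "rotation": [0, 0, 0], "hand": 0.7}])

```text
t: 20.33
tcp_pos: [586.1, 78.9, 179.8]
orientation: [0.519, 0.855, 0.001, 0.001]
ft_force: [0.0, -0.6, -1.8]
width: 60.1
```

```bash
python3 d.py  480 -100 230 90; python3 - <<'E'
from h import *
im=get_image("side"); c=im["color"][130:230,210:310]; cv2.imwrite("pics/s6.png",cv2.resize(c,None,fx=6,fy=6,interpolation=cv2.INTER_CUBIC)[:,:,::-1])
c=im["color"][190:330,190:330]; cv2.imwrite("pics/s6b.png",cv2.resize(c,None,fx=4,fy=4,interpolation=cv2.INTER_CUBIC)[:,:,::-1])
E
```

```text
now [586.1  78.9 179.8] yaw 117.49 tilt [ 2.7e-03  2.0e-04 -1.0e+00] w 60.1 t 20.33 F [ 0.  -0.6 -1.8]
linear [-109.7, -176.7, -50.2] rotz 27.5
```

View pics/s6.png

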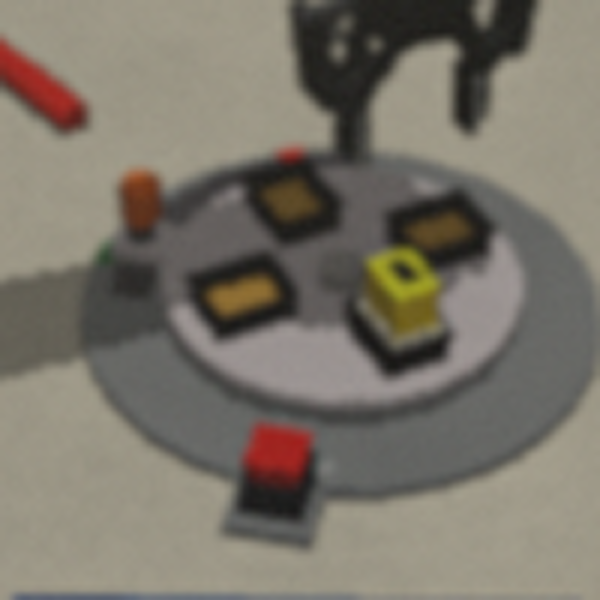

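View pics/s6b.png

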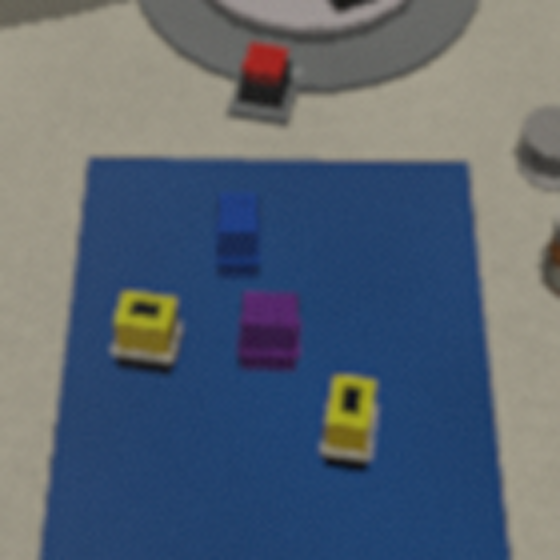

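```bash
python3 d.py  440 -278.5 95 82
```

```text
now [585.1  78.4 178.3] yaw 117.49 tilt [-3.e-04 -4.e-04 -1.e+00] w 59.8 t 20.38 F [ 0.  -0.5 -0.5]
linear [-249.6, -293.5, 83.3] rotz 35.5
```

play_rows(plan=[{"linear": [-249.6, -293.5, 20], "rotation": [0, 0, 35.5], "hand": 0.7}, {"linear": [-249.6, -293.5, 20], "rotation": [0, 0, 35.5], "hand": 0.7}, {"linear": [-249.6, -293.5, 20], "rotation": [0, 0, 35.5], "hand": 0.7}, {"linear": [-249.6, -293.5, 20], "rotation": [0, 0, 35.5], "hand": 0.7}, {"linear": [-249.6, -293.5, 20], "rotation": [0, 0, 35.5], "hand": 0.7}, {"linear": [-249.6, -293.5, 20], "rotation": [0, 0, 35.5], "hand": 0.7}, {"linear": [-249.6, -293.5, 20], "rotation": [0, 0, 35.5], "hand": 0.7}, {"linear": [-249.6, -293.5, 20], "rotation": [0, 0, 35.5], "hand": 0.7}, {"linear": [-249.6, -293.5, 20], "rotation": [0, 0, 35.5], "hand": 0.7}, {"linear": [-249.6, -293.5, 40], "rotation": [0, 0, 35.5], "hand": 0.7}, {"linear": [-249.6, -293.5, 60], "rotation": [0, 0, 35.5], "hand": 0.7}, {"linear": [-249.6, -293.5, 80], "rotation": [0, 0, 35.5], "hand": 0.7}])

```text
t: 21.38
tcp_pos: [438.1, -279.5, 96.3]
orientation: [0.756, 0.655, -0.001, -0.001]
ft_force: [0.5, 0.5, -0.8]
width: 59.4
```

play_rows(plan=[{"linear": [0, 0, 0], "rotation": [0, 0, 0], "hand": 0.7}, {"linear": [0, 0, 0], "rotation": [0, 0, 0], "hand": 0.7}, {"linear": [0, 0, 0], "rotation": [0, 0, 0], "hand": 0.7}, {"linear": [0, 0, 0], "rotation": [0, 0, 0], "hand": 0.7}])

```text
t: 21.72
tcp_pos: [441.0, -278.1, 99.5]
orientation: [0.754, 0.656, 0.0, 0.001]
ft_force: [0.2, -0.3, -0.7]
width: 59.2
```

```bash
python3 d.py 440 -278.5 32 82; python3 - <<'E'
from h import *
im=get_image("side"); c=im["color"][190:330,190:330]; cv2.imwrite("pics/s7.png",cv2.resize(c,None,fx=4,fy=4,interpolation=cv2.INTER_CUBIC)[:,:,::-1])
E
```

```text
now [ 441.  -278.1   99.5] yaw 82.05 tilt [ 1.e-03 -6.e-04 -1.e+00] w 59.2 t 21.72 F [ 0.2 -0.3 -0.7]
linear [-0.6, -0.9, 67.5] rotz 0.1
```

View pics/s7.png

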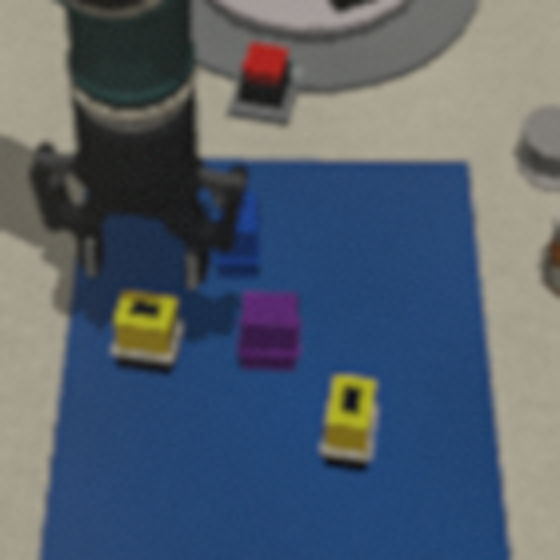

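play_rows(force=20, plan=[{"linear": [-0.6, -0.9, 25], "rotation": [0, 0, 0], "hand": 0.7}, {"linear": [-0.6, -0.9, 50], "rotation": [0, 0, 0], "hand": 0.7}, {"linear": [-0.6, -0.9, 67], "rotation": [0, 0, 0], "hand": 0.7}, {"linear": [-0.6, -0.9, 67], "rotation": [0, 0, 0], "hand": 0.65}, {"linear": [-0.6, -0.9, 67], "rotation": [0, 0, 0], "hand": 0.55}, {"linear": [-0.6, -0.9, 67], "rotation": [0, 0, 0], "hand": 0.5}, {"linear": [-0.6, -0.9, 67], "rotation": [0, 0, 0], "hand": 0.46}, {"linear": [-0.6, -0.9, 67], "rotation": [0, 0, 0], "hand": 0.43}, {"linear": [-0.6, -0.9, 67], "rotation": [0, 0, 0], "hand": 0.4}, {"linear": [-0.6, -0.9, 67], "rotation": [0, 0, 0], "hand": 0.4}])

```text
t: 22.6
tcp_pos: [440.2, -279.2, 33.3]
orientation: [0.755, 0.656, 0.0, 0.001]
ft_force: [-1.5, 0.0, 7.0]
width: 37.7
```

play_rows(plan=[{"linear": [0, 0, 0], "rotation": [0, 0, 0], "hand": 0.7}, {"linear": [0, 0, 0], "rotation": [0, 0, 0], "hand": 0.7}, {"linear": [0, 0, 0], "rotation": [0, 0, 0], "hand": 0.7}, {"linear": [0, 0, -30], "rotation": [0, 0, 0], "hand": 0.7}, {"linear": [0, 0, -60], "rotation": [0, 0, -7], "hand": 0.7}, {"linear": [0, 0, -60], "rotation": [0, 0, -14], "hand": 0.7}, {"linear": [0, 0, -60], "rotation": [0, 0, -21], "hand": 0.7}, {"linear": [0, 0, -60], "rotation": [0, 0, -28], "hand": 0.7}, {"linear": [0, 0, -60], "rotation": [0, 0, -35], "hand": 0.7}, {"linear": [0, 0, -60], "rotation": [0, 0, -42], "hand": 0.7}, {"linear": [0, 0, -60], "rotation": [0, 0, -49], "hand": 0.7}, {"linear": [0, 0, -60], "rotation": [0, 0, -56], "hand": 0.7}])

```text
t: 23.6
tcp_pos: [439.1, -278.7, 91.8]
orientation: [0.356, 0.935, -0.0, -0.0]
ft_force: [-0.2, 0.1, -1.1]
width: 59.9
```

play_rows(plan=[{"linear": [0, 0, 0], "rotation": [0, 0, -7], "hand": 0.7}, {"linear": [0, 0, 0], "rotation": [0, 0, -14], "hand": 0.7}, {"linear": [0, 0, 0], "rotation": [0, 0, -21], "hand": 0.7}, {"linear": [0, 0, 0], "rotation": [0, 0, -28], "hand": 0.7}, {"linear": [0, 0, 0], "rotation": [0, 0, -34], "hand": 0.7}, {"linear": [0, 0, 0], "rotation": [0, 0, -34], "hand": 0.7}, {"linear": [0, 0, 0], "rotation": [0, 0, -34], "hand": 0.7}, {"linear": [0, 0, 0], "rotation": [0, 0, -34], "hand": 0.7}])

```text
t: 24.27
tcp_pos: [439.2, -278.8, 91.7]
orientation: [0.071, 0.997, -0.0, -0.0]
ft_force: [-0.5, -0.2, -0.2]
width: 60.2
```

```bash
python3 d.py 440 -278.5 34 172
```

```text
now [ 439.2 -278.8   91.7] yaw 171.85 tilt [-1.e-04  0.e+00 -1.e+00] w 60.2 t 24.27 F [-0.5 -0.2 -0.2]
linear [-0.8, 0.4, 57.7] rotz -0.2
```

play_rows(force=40, plan=[{"linear": [-0.6, 0.4, 25], "rotation": [0, 0, 0], "hand": 0.7}, {"linear": [-0.6, 0.4, 50], "rotation": [0, 0, 0], "hand": 0.65}, {"linear": [-0.6, 0.4, 58], "rotation": [0, 0, 0], "hand": 0.5}, {"linear": [-0.6, 0.4, 58], "rotation": [0, 0, 0], "hand": 0.45}, {"linear": [-0.6, 0.4, 58], "rotation": [0, 0, 0], "hand": 0.4}, {"linear": [-0.6, 0.4, 58], "rotation": [0, 0, 0], "hand": 0.36}, {"linear": [-0.6, 0.4, 58], "rotation": [0, 0, 0], "hand": 0.32}, {"linear": [-0.6, 0.4, 58], "rotation": [0, 0, 0], "hand": 0.25}, {"linear": [-0.6, 0.4, 58], "rotation": [0, 0, 0], "hand": 0.25}])

```text
t: 25.02
tcp_pos: [440.9, -278.6, 35.1]
orientation: [0.07, 0.998, -0.001, 0.001]
ft_force: [-0.5, 1.0, 7.5]
width: 27.2
```

```bash
python3 d.py 440 -278.5 34 172 524.6 195.1 130 117.5
```

```text
now [ 440.9 -278.6   35.1] yaw 172.01 tilt [ 0.002  -0.0012 -1.    ] w 27.2 t 25.02 F [-0.5  1.   7.5]
linear [0.9, -0.0, 1.1] rotz 0.0
linear [-17.0, 480.7, -94.9] rotz 54.5
```

play_rows(plan=[{"linear": [0, 0, -20], "rotation": [0, 0, 0], "hand": 0.25}, {"linear": [0, 0, -50], "rotation": [0, 0, 0], "hand": 0.25}, {"linear": [0, 0, -90], "rotation": [0, 0, 7], "hand": 0.25}, {"linear": [-17, 480, -105], "rotation": [0, 0, 54.5], "hand": 0.25}, {"linear": [-17, 480, -105], "rotation": [0, 0, 54.5], "hand": 0.25}, {"linear": [-17, 480, -105], "rotation": [0, 0, 54.5], "hand": 0.25}, {"linear": [-17, 480, -105], "rotation": [0, 0, 54.5], "hand": 0.25}, {"linear": [-17, 480, -105], "rotation": [0, 0, 54.5], "hand": 0.25}, {"linear": [-17, 480, -105], "rotation": [0, 0, 54.5], "hand": 0.25}, {"linear": [-17, 480, -105], "rotation": [0, 0, 54.5], "hand": 0.25}, {"linear": [-17, 480, -105], "rotation": [0, 0, 54.5], "hand": 0.25}, {"linear": [-17, 480, -105], "rotation": [0, 0, 54.5], "hand": 0.25}])

```text
t: 26.02
tcp_pos: [503.7, 84.6, 135.7]
orientation: [0.519, 0.855, -0.0, 0.0]
ft_force: [0.1, -0.0, -1.5]
width: 27.2
```

```bash
python3 d.py 524.9 194.6 130 117.5
```

```text
now [503.7  84.6 135.7] yaw 117.48 tilt [ 6.e-04 -9.e-04 -1.e+00] w 27.2 t 26.02 F [ 0.1 -0.  -1.5]
linear [87.8, 69.5, 5.7] rotz -0.0
```

play_rows(plan=[{"linear": [80, 66, 6], "rotation": [0, 0, 0], "hand": 0.25}, {"linear": [80, 66, 6], "rotation": [0, 0, 0], "hand": 0.25}, {"linear": [80, 66, 6], "rotation": [0, 0, 0], "hand": 0.25}, {"linear": [80, 66, 6], "rotation": [0, 0, 0], "hand": 0.25}, {"linear": [80, 66, 6], "rotation": [0, 0, 0], "hand": 0.25}, {"linear": [80, 66, 6], "rotation": [0, 0, 0], "hand": 0.25}, {"linear": [80, 66, 6], "rotation": [0, 0, 0], "hand": 0.25}, {"linear": [80, 66, 6], "rotation": [0, 0, 0], "hand": 0.25}])

```text
t: 26.68
tcp_pos: [525.6, 182.5, 129.2]
orientation: [0.52, 0.854, -0.0, 0.0]
ft_force: [-0.4, 0.7, -1.5]
width: 27.2
```

```bash
python3 d.py 524.9 194.6 92 117.5
```

```text
now [525.6 182.5 129.2] yaw 117.37 tilt [-1.0e-04 -1.1e-03 -1.0e+00] w 27.2 t 26.68 F [-0.4  0.7 -1.5]
linear [11.1, 5.0, 37.2] rotz -0.1
```

play_rows(plan=[{"linear": [11.1, 5, 10], "rotation": [0, 0, 0], "hand": 0.25}, {"linear": [11.1, 5, 20], "rotation": [0, 0, 0], "hand": 0.25}, {"linear": [11.1, 5, 30], "rotation": [0, 0, 0], "hand": 0.25}, {"linear": [11.1, 5, 36], "rotation": [0, 0, 0], "hand": 0.25}, {"linear": [11.1, 5, 36], "rotation": [0, 0, 0], "hand": 0.25}, {"linear": [11.1, 5, 36], "rotation": [0, 0, 0], "hand": 0.25}, {"linear": [11.1, 5, 36], "rotation": [0, 0, 0], "hand": 0.25}])

```text
t: 27.27
tcp_pos: [525.0, 196.3, 93.4]
orientation: [0.519, 0.855, 0.0, 0.0]
ft_force: [0.7, -0.2, -1.1]
width: 27.0
```

```bash
python3 d.py 524.9 194.6 72 117.5
```

```text
now [525.  196.3  93.4] yaw 117.49 tilt [ 2.e-04 -0.e+00 -1.e+00] w 27.0 t 27.27 F [ 0.7 -0.2 -1.1]
linear [-1.5, -0.8, 21.4] rotz -0.0
```

play_rows(plan=[{"linear": [-1.5, -0.8, 0], "rotation": [0, 0, 0], "hand": 0.25}, {"linear": [-1.5, -0.8, 0], "rotation": [0, 0, 0], "hand": 0.25}, {"linear": [-1.5, -0.8, 3], "rotation": [0, 0, 0], "hand": 0.25}, {"linear": [-1.5, -0.8, 6], "rotation": [0, 0, 0], "hand": 0.25}, {"linear": [-1.5, -0.8, 9], "rotation": [0, 0, 0], "hand": 0.25}, {"linear": [-1.5, -0.8, 12], "rotation": [0, 0, 0], "hand": 0.25}, {"linear": [-1.5, -0.8, 12], "rotation": [0, 0, 0], "hand": 0.25}])

```text
t: 27.85
tcp_pos: [524.3, 194.6, 80.4]
orientation: [0.519, 0.855, -0.001, -0.0]
ft_force: [-0.4, -0.5, -2.3]
width: 27.5
```

```bash
python3 d.py 524.9 194.6 72 117.5
```

```text
now [524.3 194.6  80.4] yaw 117.52 tilt [-1.3e-03 -4.0e-04 -1.0e+00] w 27.5 t 27.85 F [-0.4 -0.5 -2.3]
linear [-0.3, 0.6, 8.4] rotz 0.0
```

play_rows(force=70, plan=[{"linear": [-0.3, 0.5, 3], "rotation": [0, 0, 0], "hand": 0.2}, {"linear": [-0.3, 0.5, 6], "rotation": [0, 0, 0], "hand": 0.2}, {"linear": [-0.3, 0.5, 8], "rotation": [0, 0, 0], "hand": 0.2}, {"linear": [-0.3, 0.5, 8], "rotation": [0, 0, 0], "hand": 0.2}, {"linear": [-0.3, 0.5, 8], "rotation": [0, 0, 0], "hand": 0.2}])

```text
t: 28.27
tcp_pos: [525.2, 194.8, 73.0]
orientation: [0.519, 0.855, -0.0, -0.0]
ft_force: [0.2, 0.4, -0.8]
width: 26.5
```

Expected home TCP z ≈ 65.1. Press.

play_rows(plan=[{"linear": [0, 0, 2], "rotation": [0, 0, 0], "hand": 0.2}, {"linear": [0, 0, 4], "rotation": [0, 0, 0], "hand": 0.2}, {"linear": [0, 0, 6], "rotation": [0, 0, 0], "hand": 0.2}, {"linear": [0, 0, 8], "rotation": [0, 0, 0], "hand": 0.2}, {"linear": [0, 0, 10], "rotation": [0, 0, 0], "hand": 0.2}, {"linear": [0, 0, 10.5], "rotation": [0, 0, 0], "hand": 0.2}, {"linear": [0, 0, 10.5], "rotation": [0, 0, 0], "hand": 0.2}])

```text
t: 28.85
tcp_pos: [526.8, 195.6, 65.0]
orientation: [0.519, 0.855, 0.001, 0.001]
ft_force: [-2.0, -1.3, 14.6]
width: 26.5
```

play_rows(plan=[{"linear": [0, 0, 2], "rotation": [0, 0, 0], "hand": 0.2}, {"linear": [0, 0, 2.5], "rotation": [0, 0, 0], "hand": 0.2}, {"linear": [0, 0, 2.5], "rotation": [0, 0, 0], "hand": 0.2}])

```text
t: 29.1
tcp_pos: [527.1, 195.9, 64.9]
orientation: [0.519, 0.855, 0.001, 0.002]
ft_force: [-6.9, -4.7, 33.9]
width: 27.0
```

play_rows(plan=[{"linear": [0, 0, -4], "rotation": [0, 0, 0], "hand": 0.2}, {"linear": [0, 0, -4], "rotation": [0, 0, 0], "hand": 0.45}, {"linear": [0, 0, -4], "rotation": [0, 0, 0], "hand": 0.45}, {"linear": [0, 0, -4], "rotation": [0, 0, 0], "hand": 0.45}, {"linear": [0, 0, -30], "rotation": [0, 0, 0], "hand": 0.45}, {"linear": [0, 0, -60], "rotation": [0, 0, 0], "hand": 0.45}, {"linear": [0, 0, -90], "rotation": [0, 0, 0], "hand": 0.7}, {"linear": [0, 0, -120], "rotation": [0, 0, 0], "hand": 0.7}, {"linear": [0, 0, -120], "rotation": [0, 0, 0], "hand": 0.7}, {"linear": [0, 0, -120], "rotation": [0, 0, 0], "hand": 0.7}])

```text
t: 29.93
tcp_pos: [526.1, 195.0, 181.3]
orientation: [0.519, 0.855, 0.001, 0.001]
ft_force: [-0.1, 0.7, -1.2]
width: 59.9
```

```bash
python3 d.py  578.8 -349.5 160 -8 578.8 -349.5 160 90; python3 - <<'E'
from h import *
im=get_image("side"); c=im["color"][130:310,190:330]; cv2.imwrite("pics/s8.png",cv2.resize(c,None,fx=3.3,fy=3.3,interpolation=cv2.INTER_CUBIC)[:,:,::-1])
E
```

```text
now [526.1 195.  181.3] yaw 117.49 tilt [ 2.7e-03  6.0e-04 -1.0e+00] w 59.9 t 29.93 F [-0.1  0.7 -1.2]
linear [-507.3, -204.6, 21.3] rotz 125.5
linear [-507.3, -204.6, 21.3] rotz 27.5
```

View pics/s8.png

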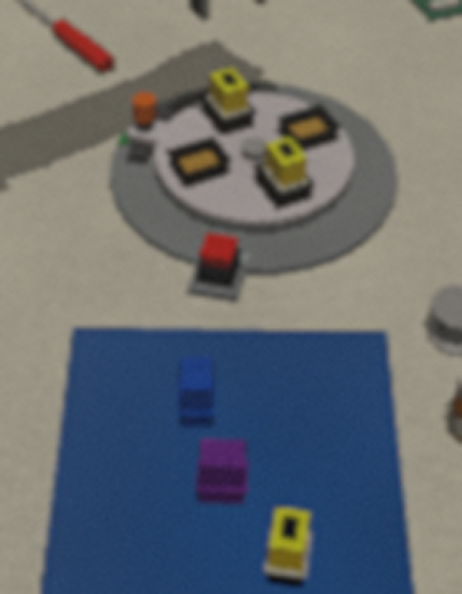

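```bash
python3 d.py  578.8 -349.5 100 172
```

```text
now [525.3 194.4 179.8] yaw 117.49 tilt [-1.e-04 -4.e-04 -1.e+00] w 59.6 t 29.98 F [-0.5 -0.1 -1. ]
linear [-507.2, -203.6, 79.8] rotz -54.5
```

play_rows(plan=[{"linear": [-507.3, -204.6, 10], "rotation": [0, 0, -54.5], "hand": 0.7}, {"linear": [-507.3, -204.6, 10], "rotation": [0, 0, -54.5], "hand": 0.7}, {"linear": [-507.3, -204.6, 10], "rotation": [0, 0, -54.5], "hand": 0.7}, {"linear": [-507.3, -204.6, 10], "rotation": [0, 0, -54.5], "hand": 0.7}, {"linear": [-507.3, -204.6, 10], "rotation": [0, 0, -54.5], "hand": 0.7}, {"linear": [-507.3, -204.6, 10], "rotation": [0, 0, -54.5], "hand": 0.7}, {"linear": [-507.3, -204.6, 10], "rotation": [0, 0, -54.5], "hand": 0.7}, {"linear": [-507.3, -204.6, 10], "rotation": [0, 0, -54.5], "hand": 0.7}, {"linear": [-507.3, -204.6, 10], "rotation": [0, 0, -54.5], "hand": 0.7}, {"linear": [-507.3, -204.6, 10], "rotation": [0, 0, -54.5], "hand": 0.7}, {"linear": [-507.3, -204.6, 10], "rotation": [0, 0, -54.5], "hand": 0.7}, {"linear": [-507.3, -204.6, 10], "rotation": [0, 0, -54.5], "hand": 0.7}])

```text
t: 30.98
tcp_pos: [572.0, -301.9, 168.6]
orientation: [0.07, 0.998, 0.001, -0.002]
ft_force: [1.8, -0.3, -0.2]
width: 59.4
```

```bash
python3 d.py  578.8 -349.5 100 172
```

```text
now [ 572.  -301.9  168.6] yaw 172.0 tilt [-0.0032  0.0018 -1.    ] w 59.4 t 30.98 F [ 1.8 -0.3 -0.2]
linear [-13.3, -46.2, 68.6] rotz 0.0
```

play_rows(plan=[{"linear": [-11, -40, 20], "rotation": [0, 0, 0], "hand": 0.7}, {"linear": [-11, -40, 40], "rotation": [0, 0, 0], "hand": 0.7}, {"linear": [-11, -40, 60], "rotation": [0, 0, 0], "hand": 0.7}, {"linear": [-11, -40, 65], "rotation": [0, 0, 0], "hand": 0.7}, {"linear": [-11, -40, 65], "rotation": [0, 0, 0], "hand": 0.7}, {"linear": [-11, -40, 65], "rotation": [0, 0, 0], "hand": 0.7}, {"linear": [-11, -40, 65], "rotation": [0, 0, 0], "hand": 0.7}])

```text
t: 31.57
tcp_pos: [579.6, -340.3, 107.2]
orientation: [0.069, 0.998, -0.0, 0.001]
ft_force: [0.6, -1.1, -1.0]
width: 60.1
```

```bash
python3 d.py  578.8 -349.5 32 172; python3 - <<'E'
from h import *
im=get_image("side"); c=im["color"][190:330,190:330]; cv2.imwrite("pics/s9.png",cv2.resize(c,None,fx=4,fy=4,interpolation=cv2.INTER_CUBIC)[:,:,::-1])
E
```

```text
now [ 579.6 -340.3  107.2] yaw 172.09 tilt [ 1.3e-03 -2.0e-04 -1.0e+00] w 60.1 t 31.57 F [ 0.6 -1.1 -1. ]
linear [-0.5, -9.2, 75.2] rotz 0.1
```

View pics/s9.png

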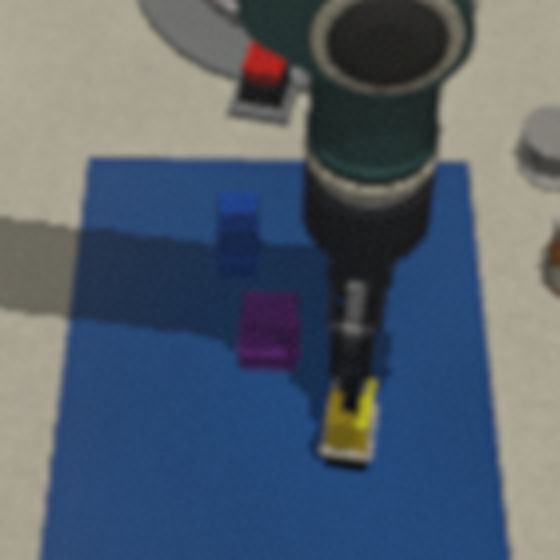

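play_rows(force=20, plan=[{"linear": [-0.3, -9.2, 5], "rotation": [0, 0, 0], "hand": 0.75}, {"linear": [-0.3, -9.2, 5], "rotation": [0, 0, 0], "hand": 0.75}, {"linear": [-0.3, -9.2, 25], "rotation": [0, 0, 0], "hand": 0.75}, {"linear": [-0.3, -9.2, 45], "rotation": [0, 0, 0], "hand": 0.75}, {"linear": [-0.3, -9.2, 65], "rotation": [0, 0, 0], "hand": 0.75}, {"linear": [-0.3, -9.2, 75], "rotation": [0, 0, 0], "hand": 0.75}, {"linear": [-0.3, -9.2, 75], "rotation": [0, 0, 0], "hand": 0.6}, {"linear": [-0.3, -9.2, 75], "rotation": [0, 0, 0], "hand": 0.52}, {"linear": [-0.3, -9.2, 75], "rotation": [0, 0, 0], "hand": 0.48}, {"linear": [-0.3, -9.2, 75], "rotation": [0, 0, 0], "hand": 0.44}, {"linear": [-0.3, -9.2, 75], "rotation": [0, 0, 0], "hand": 0.4}, {"linear": [-0.3, -9.2, 75], "rotation": [0, 0, 0], "hand": 0.4}])

```text
t: 32.62
tcp_pos: [578.7, -350.5, 32.7]
orientation: [0.07, 0.998, -0.0, 0.001]
ft_force: [0.4, 0.1, 4.9]
width: 37.9
```

play_rows(plan=[{"linear": [0, 0, 0], "rotation": [0, 0, 0], "hand": 0.7}, {"linear": [0, 0, 0], "rotation": [0, 0, 0], "hand": 0.7}, {"linear": [0, 0, 0], "rotation": [0, 0, 0], "hand": 0.7}, {"linear": [0, 0, -30], "rotation": [0, 0, 0], "hand": 0.7}, {"linear": [0, 0, -60], "rotation": [0, 0, 7], "hand": 0.7}, {"linear": [0, 0, -60], "rotation": [0, 0, 14], "hand": 0.7}, {"linear": [0, 0, -60], "rotation": [0, 0, 21], "hand": 0.7}, {"linear": [0, 0, -60], "rotation": [0, 0, 28], "hand": 0.7}, {"linear": [0, 0, -60], "rotation": [0, 0, 35], "hand": 0.7}, {"linear": [0, 0, -60], "rotation": [0, 0, 42], "hand": 0.7}, {"linear": [0, 0, -60], "rotation": [0, 0, 49], "hand": 0.7}, {"linear": [0, 0, -60], "rotation": [0, 0, 56], "hand": 0.7}])

```text
t: 33.62
tcp_pos: [577.4, -350.3, 90.9]
orientation: [0.532, 0.846, -0.0, -0.0]
ft_force: [-0.6, -0.5, -1.1]
width: 59.7
```

play_rows(plan=[{"linear": [0, 0, 0], "rotation": [0, 0, 7], "hand": 0.7}, {"linear": [0, 0, 0], "rotation": [0, 0, 14], "hand": 0.7}, {"linear": [0, 0, 0], "rotation": [0, 0, 21], "hand": 0.7}, {"linear": [0, 0, 0], "rotation": [0, 0, 28], "hand": 0.7}, {"linear": [0, 0, 0], "rotation": [0, 0, 34], "hand": 0.7}, {"linear": [0, 0, 0], "rotation": [0, 0, 34], "hand": 0.7}, {"linear": [0, 0, 0], "rotation": [0, 0, 34], "hand": 0.7}, {"linear": [0, 0, 0], "rotation": [0, 0, 34], "hand": 0.7}])

```text
t: 34.28
tcp_pos: [577.7, -350.1, 91.0]
orientation: [0.754, 0.657, -0.0, -0.0]
ft_force: [0.2, -0.8, 0.2]
width: 59.8
```

```bash
python3 d.py 578.8 -349.5 34 82
```

```text
now [ 577.7 -350.1   91. ] yaw 82.17 tilt [-2.e-04  2.e-04 -1.e+00] w 59.8 t 34.28 F [ 0.2 -0.8  0.2]
linear [0.8, 1.0, 57.0] rotz 0.2
```

Relay centre along its x ≈ y −350.5.

play_rows(force=40, plan=[{"linear": [-0.3, 1, 25], "rotation": [0, 0, 0], "hand": 0.7}, {"linear": [-0.3, 1, 50], "rotation": [0, 0, 0], "hand": 0.65}, {"linear": [-0.3, 1, 57], "rotation": [0, 0, 0], "hand": 0.5}, {"linear": [-0.3, 1, 57], "rotation": [0, 0, 0], "hand": 0.45}, {"linear": [-0.3, 1, 57], "rotation": [0, 0, 0], "hand": 0.4}, {"linear": [-0.3, 1, 57], "rotation": [0, 0, 0], "hand": 0.36}, {"linear": [-0.3, 1, 57], "rotation": [0, 0, 0], "hand": 0.32}, {"linear": [-0.3, 1, 57], "rotation": [0, 0, 0], "hand": 0.25}, {"linear": [-0.3, 1, 57], "rotation": [0, 0, 0], "hand": 0.25}])

```text
t: 35.03
tcp_pos: [579.7, -351.2, 35.8]
orientation: [0.755, 0.656, 0.0, 0.001]
ft_force: [0.1, 0.3, 6.0]
width: 27.5
```

```bash
python3 d.py 578.8 -350.5 34 82 496.9 107.5 135 27.5
```

```text
now [ 579.7 -351.2   35.8] yaw 82.01 tilt [ 0.0023 -0.0014 -1.    ] w 27.5 t 35.03 F [0.1 0.3 6. ]
linear [0.6, -0.9, 1.8] rotz 0.0
linear [442.7, -145.7, -99.2] rotz 54.5
```

play_rows(plan=[{"linear": [0, 0, -20], "rotation": [0, 0, 0], "hand": 0.25}, {"linear": [0, 0, -50], "rotation": [0, 0, 0], "hand": 0.25}, {"linear": [0, 0, -90], "rotation": [0, 0, 7], "hand": 0.25}, {"linear": [442, -146, -105], "rotation": [0, 0, 54.5], "hand": 0.25}, {"linear": [442, -146, -105], "rotation": [0, 0, 54.5], "hand": 0.25}, {"linear": [442, -146, -105], "rotation": [0, 0, 54.5], "hand": 0.25}, {"linear": [442, -146, -105], "rotation": [0, 0, 54.5], "hand": 0.25}, {"linear": [442, -146, -105], "rotation": [0, 0, 54.5], "hand": 0.25}, {"linear": [442, -146, -105], "rotation": [0, 0, 54.5], "hand": 0.25}, {"linear": [442, -146, -105], "rotation": [0, 0, 54.5], "hand": 0.25}, {"linear": [442, -146, -105], "rotation": [0, 0, 54.5], "hand": 0.25}, {"linear": [442, -146, -105], "rotation": [0, 0, 54.5], "hand": 0.25}])

```text
t: 36.03
tcp_pos: [510.9, 19.9, 136.7]
orientation: [0.971, 0.238, 0.0, 0.0]
ft_force: [1.2, -0.4, -0.7]
width: 27.1
```

```bash
python3 d.py 496.4 107.2 135 27.5
```

```text
now [510.9  19.9 136.7] yaw 27.51 tilt [ 7.e-04 -4.e-04 -1.e+00] w 27.1 t 36.03 F [ 1.2 -0.4 -0.7]
linear [27.4, -84.1, 1.7] rotz 0.0
```

play_rows(plan=[{"linear": [27, -82, 2], "rotation": [0, 0, 0], "hand": 0.25}, {"linear": [27, -82, 2], "rotation": [0, 0, 0], "hand": 0.25}, {"linear": [27, -82, 2], "rotation": [0, 0, 0], "hand": 0.25}, {"linear": [27, -82, 2], "rotation": [0, 0, 0], "hand": 0.25}, {"linear": [27, -82, 2], "rotation": [0, 0, 0], "hand": 0.25}, {"linear": [27, -82, 2], "rotation": [0, 0, 0], "hand": 0.25}, {"linear": [27, -82, 2], "rotation": [0, 0, 0], "hand": 0.25}])

```text
t: 36.62
tcp_pos: [498.1, 101.3, 134.1]
orientation: [0.972, 0.236, -0.0, 0.0]
ft_force: [0.0, 0.1, -0.6]
width: 27.3
```

```bash
python3 d.py 496.4 107.2 94 27.5
```

```text
now [498.1 101.3 134.1] yaw 27.33 tilt [-1.e-04 -8.e-04 -1.e+00] w 27.3 t 36.62 F [ 0.   0.1 -0.6]
linear [1.2, -6.1, 40.1] rotz -0.2
```

play_rows(plan=[{"linear": [1.2, -5, 10], "rotation": [0, 0, -0.2], "hand": 0.25}, {"linear": [1.2, -5, 20], "rotation": [0, 0, -0.2], "hand": 0.25}, {"linear": [1.2, -5, 30], "rotation": [0, 0, -0.2], "hand": 0.25}, {"linear": [1.2, -5, 39], "rotation": [0, 0, -0.2], "hand": 0.25}, {"linear": [1.2, -5, 39], "rotation": [0, 0, -0.2], "hand": 0.25}, {"linear": [1.2, -5, 39], "rotation": [0, 0, -0.2], "hand": 0.25}, {"linear": [1.2, -5, 39], "rotation": [0, 0, -0.2], "hand": 0.25}])

```text
t: 37.2
tcp_pos: [496.6, 108.3, 95.1]
orientation: [0.971, 0.239, -0.0, -0.0]
ft_force: [0.4, -0.1, -0.2]
width: 27.5
```

```bash
python3 d.py 496.4 107.2 73 27.5
```

```text
now [496.6 108.3  95.1] yaw 27.71 tilt [-3.e-04  0.e+00 -1.e+00] w 27.5 t 37.2 F [ 0.4 -0.1 -0.2]
linear [-0.7, 0.9, 22.1] rotz 0.2
```

play_rows(plan=[{"linear": [-0.7, 0.9, 0], "rotation": [0, 0, 0.2], "hand": 0.25}, {"linear": [-0.7, 0.9, 0], "rotation": [0, 0, 0.2], "hand": 0.25}, {"linear": [-0.7, 0.9, 4], "rotation": [0, 0, 0.2], "hand": 0.25}, {"linear": [-0.7, 0.9, 7], "rotation": [0, 0, 0.2], "hand": 0.25}, {"linear": [-0.7, 0.9, 10], "rotation": [0, 0, 0.2], "hand": 0.25}, {"linear": [-0.7, 0.9, 13], "rotation": [0, 0, 0.2], "hand": 0.25}, {"linear": [-0.7, 0.9, 13], "rotation": [0, 0, 0.2], "hand": 0.25}])

```text
t: 37.78
tcp_pos: [495.8, 107.0, 81.5]
orientation: [0.971, 0.238, -0.001, -0.0]
ft_force: [-0.7, 0.7, 0.1]
width: 27.4
```

```bash
python3 d.py 496.4 107.2 73 27.5; python3 - <<'E'
from h import *
im=get_image("side"); c=im["color"][130:230,210:310]; cv2.imwrite("pics/s10.png",cv2.resize(c,None,fx=5,fy=5,interpolation=cv2.INTER_CUBIC)[:,:,::-1])
E
```

```text
now [495.8 107.   81.5] yaw 27.52 tilt [-1.3e-03 -3.0e-04 -1.0e+00] w 27.4 t 37.78 F [-0.7  0.7  0.1]
linear [0.6, 0.1, 8.5] rotz 0.0
```

View pics/s10.png

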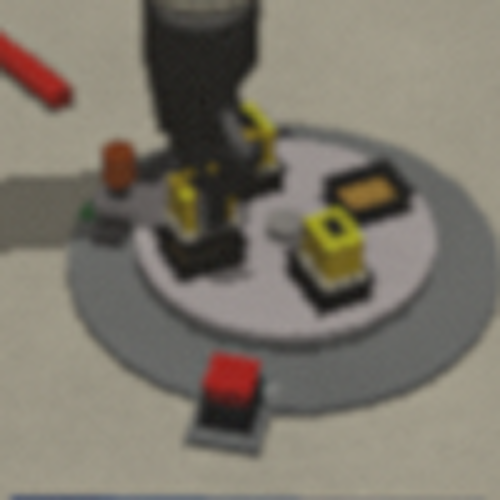

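The relay is entering the socket. Continue, then press (home TCP z ≈ 32+33.8 ≈ 65.8).

play_rows(force=70, plan=[{"linear": [0.5, 0, 3], "rotation": [0, 0, 0], "hand": 0.2}, {"linear": [0.5, 0, 6], "rotation": [0, 0, 0], "hand": 0.2}, {"linear": [0.5, 0, 8], "rotation": [0, 0, 0], "hand": 0.2}, {"linear": [0.5, 0, 8], "rotation": [0, 0, 0], "hand": 0.2}, {"linear": [0.5, 0, 8], "rotation": [0, 0, 0], "hand": 0.2}])

```text
t: 38.25
tcp_pos: [496.5, 107.3, 74.0]
orientation: [0.971, 0.238, -0.0, -0.0]
ft_force: [0.0, 0.7, -0.5]
width: 26.6
```

play_rows(plan=[{"linear": [0, 0, 2], "rotation": [0, 0, 0], "hand": 0.2}, {"linear": [0, 0, 4], "rotation": [0, 0, 0], "hand": 0.2}, {"linear": [0, 0, 6], "rotation": [0, 0, 0], "hand": 0.2}, {"linear": [0, 0, 8], "rotation": [0, 0, 0], "hand": 0.2}, {"linear": [0, 0, 10], "rotation": [0, 0, 0], "hand": 0.2}, {"linear": [0, 0, 10.5], "rotation": [0, 0, 0], "hand": 0.2}, {"linear": [0, 0, 10.5], "rotation": [0, 0, 0], "hand": 0.2}])

```text
t: 38.83
tcp_pos: [497.2, 107.5, 65.6]
orientation: [0.971, 0.238, 0.0, 0.001]
ft_force: [-5.2, -1.0, 18.7]
width: 27.0
```

play_rows(plan=[{"linear": [0, 0, 1], "rotation": [0, 0, 0], "hand": 0.2}, {"linear": [0, 0, 2], "rotation": [0, 0, 0], "hand": 0.2}, {"linear": [0, 0, 2], "rotation": [0, 0, 0], "hand": 0.2}])

```text
t: 39.08
tcp_pos: [497.5, 107.6, 65.5]
orientation: [0.971, 0.238, 0.001, 0.001]
ft_force: [-9.8, -2.5, 37.5]
width: 27.1
```

play_rows(plan=[{"linear": [0, 0, -4], "rotation": [0, 0, 0], "hand": 0.2}, {"linear": [0, 0, -4], "rotation": [0, 0, 0], "hand": 0.45}, {"linear": [0, 0, -4], "rotation": [0, 0, 0], "hand": 0.45}, {"linear": [0, 0, -4], "rotation": [0, 0, 0], "hand": 0.45}, {"linear": [0, 0, -30], "rotation": [0, 0, 0], "hand": 0.45}, {"linear": [0, 0, -60], "rotation": [0, 0, 0], "hand": 0.45}, {"linear": [0, 0, -90], "rotation": [0, 0, 0], "hand": 0.6}, {"linear": [0, 0, -120], "rotation": [0, 0, 0], "hand": 0.6}, {"linear": [0, 0, -120], "rotation": [0, 0, 0], "hand": 0.6}, {"linear": [0, 0, -120], "rotation": [0, 0, 0], "hand": 0.6}])

```text
t: 39.92
tcp_pos: [497.8, 107.4, 182.8]
orientation: [0.971, 0.238, 0.002, 0.0]
ft_force: [0.7, -1.2, -0.6]
width: 51.1
```

```bash
python3 d.py 300 -300 250 60; python3 - <<'E'
from h import *
im=get_image("side"); c=im["color"][130:310,190:330]; cv2.imwrite("pics/s11.png",cv2.resize(c,None,fx=3.3,fy=3.3,interpolation=cv2.INTER_CUBIC)[:,:,::-1])
E
```

```text
now [497.8 107.4 182.8] yaw 27.49 tilt [ 3.2e-03  3.0e-04 -1.0e+00] w 51.1 t 39.92 F [ 0.7 -1.2 -0.6]
linear [-363.5, 270.1, -67.2] rotz -32.5
```

View pics/s11.png

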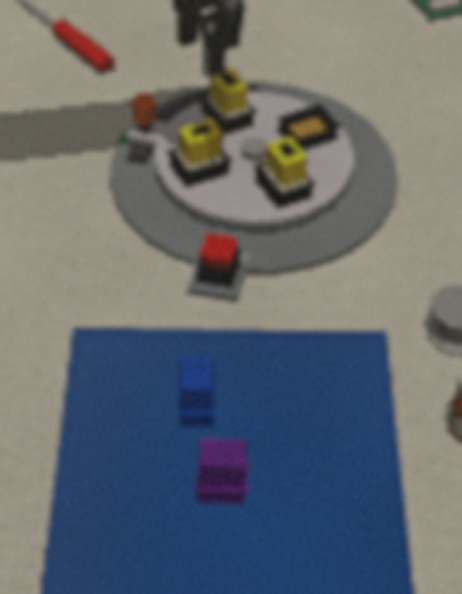

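```bash
python3 d.py 435.5 175.3 180 162.4
```

```text
now [496.7 107.1 181.5] yaw 27.48 tilt [ 2.e-04 -3.e-04 -1.e+00] w 51.5 t 39.97 F [-0.6  0.2 -0.5]
linear [-22.8, -88.8, 1.5] rotz -134.9
```

play_rows(plan=[{"linear": [-23, -89, 0], "rotation": [0, 0, -7], "hand": 0.6}, {"linear": [-23, -89, 0], "rotation": [0, 0, -14], "hand": 0.6}, {"linear": [-23, -89, 0], "rotation": [0, 0, -21], "hand": 0.6}, {"linear": [-23, -89, 0], "rotation": [0, 0, -28], "hand": 0.6}, {"linear": [-23, -89, 0], "rotation": [0, 0, -35], "hand": 0.6}, {"linear": [-23, -89, 0], "rotation": [0, 0, -42], "hand": 0.6}, {"linear": [-23, -89, 0], "rotation": [0, 0, -49], "hand": 0.6}, {"linear": [-23, -89, 0], "rotation": [0, 0, -56], "hand": 0.6}, {"linear": [-23, -89, 0], "rotation": [0, 0, -63], "hand": 0.6}, {"linear": [-23, -89, 0], "rotation": [0, 0, -70], "hand": 0.6}, {"linear": [-23, -89, 0], "rotation": [0, 0, -77], "hand": 0.6}, {"linear": [-23, -89, 0], "rotation": [0, 0, -84], "hand": 0.6}])

```text
t: 40.97
tcp_pos: [434.2, 175.3, 179.9]
orientation: [0.56, 0.828, -0.001, -0.001]
ft_force: [0.1, 0.4, 0.3]
width: 51.4
```

```bash
python3 d.py 435.5 175.3 180 162.4
```

```text
now [434.2 175.3 179.9] yaw 111.86 tilt [-3.6e-03 -3.0e-04 -1.0e+00] w 51.4 t 40.97 F [0.1 0.4 0.3]
linear [-0.4, 1.2, -0.1] rotz -50.5
```

play_rows(plan=[{"linear": [0, 0, 0], "rotation": [0, 0, -7], "hand": 0.6}, {"linear": [0, 0, 0], "rotation": [0, 0, -14], "hand": 0.6}, {"linear": [0, 0, 10], "rotation": [0, 0, -21], "hand": 0.6}, {"linear": [0, 0, 20], "rotation": [0, 0, -28], "hand": 0.6}, {"linear": [0, 0, 30], "rotation": [0, 0, -35], "hand": 0.6}, {"linear": [0, 0, 40], "rotation": [0, 0, -42], "hand": 0.6}, {"linear": [0, 0, 50], "rotation": [0, 0, -49], "hand": 0.6}, {"linear": [0, 0, 60], "rotation": [0, 0, -50.5], "hand": 0.6}, {"linear": [0, 0, 70], "rotation": [0, 0, -50.5], "hand": 0.6}, {"linear": [0, 0, 70], "rotation": [0, 0, -50.5], "hand": 0.6}, {"linear": [0, 0, 70], "rotation": [0, 0, -50.5], "hand": 0.6}])

```text
t: 41.88
tcp_pos: [434.6, 175.6, 110.8]
orientation: [0.157, 0.988, -0.0, -0.001]
ft_force: [0.2, 1.2, 0.1]
width: 51.4
```

```bash
python3 d.py 435.5 175.3 54 162.4;  python3 - <<'E'
from h import *
im=get_image("side"); c=im["color"][130:230,210:310]; cv2.imwrite("pics/s12.png",cv2.resize(c,None,fx=5,fy=5,interpolation=cv2.INTER_CUBIC)[:,:,::-1])
E
```

```text
now [434.6 175.6 110.8] yaw 161.92 tilt [-2.1e-03 -3.0e-04 -1.0e+00] w 51.4 t 41.88 F [0.2 1.2 0.1]
linear [-1.0, -0.0, 56.8] rotz -0.5
```

View pics/s12.png

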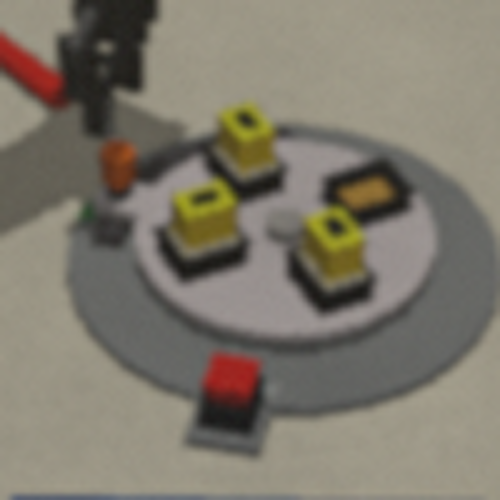

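play_rows(force=25, plan=[{"linear": [-1, 0, 25], "rotation": [0, 0, -0.5], "hand": 0.6}, {"linear": [-1, 0, 45], "rotation": [0, 0, -0.5], "hand": 0.6}, {"linear": [-1, 0, 57], "rotation": [0, 0, -0.5], "hand": 0.6}, {"linear": [-1, 0, 57], "rotation": [0, 0, -0.5], "hand": 0.6}, {"linear": [-1, 0, 57], "rotation": [0, 0, -0.5], "hand": 0.6}, {"linear": [-1, 0, 57], "rotation": [0, 0, -0.5], "hand": 0.42}, {"linear": [-1, 0, 57], "rotation": [0, 0, -0.5], "hand": 0.37}, {"linear": [-1, 0, 57], "rotation": [0, 0, -0.5], "hand": 0.33}, {"linear": [-1, 0, 57], "rotation": [0, 0, -0.5], "hand": 0.3}, {"linear": [-1, 0, 57], "rotation": [0, 0, -0.5], "hand": 0.26}, {"linear": [-1, 0, 57], "rotation": [0, 0, -0.5], "hand": 0.2}, {"linear": [-1, 0, 57], "rotation": [0, 0, -0.5], "hand": 0.2}])

```text
t: 42.93
tcp_pos: [436.9, 175.7, 55.6]
orientation: [0.152, 0.988, 0.0, 0.001]
ft_force: [-0.8, 0.0, 6.1]
width: 25.0
```

play_rows(force=40, plan=[{"linear": [0, 0, -3], "rotation": [0, 0, 0], "hand": 0.1}, {"linear": [0, 0, -6], "rotation": [0, 0, 0], "hand": 0.1}, {"linear": [0, 0, -9], "rotation": [0, 0, 0], "hand": 0.1}, {"linear": [0, 0, -12], "rotation": [0, 0, 0], "hand": 0.1}, {"linear": [0, 0, -14.5], "rotation": [0, 0, 0], "hand": 0.1}, {"linear": [0, 0, -14.5], "rotation": [0, 0, 0], "hand": 0.1}, {"linear": [0, 0, -14.5], "rotation": [0, 0, 0], "hand": 0.1}])

```text
t: 43.52
tcp_pos: [436.6, 175.2, 69.3]
orientation: [0.152, 0.988, 0.0, 0.0]
ft_force: [4.3, 0.5, -5.0]
width: 24.3
```

```bash
cat > arc.py <<'E'
from m import *
import d,sys
s,p,Rm=d.st(); a0=np.degrees(np.arctan2(Rm[1,0],Rm[0,0]))
C=np.array([554.6,137.5]); k=p[:2]-C
print("r",np.hypot(*k),"ang",np.degrees(np.arctan2(k[1],k[0])),"yaw",a0)
for dg in np.arange(-2.5,-32.6,-2.5):
    t=np.radians(dg); k2=np.array([[np.cos(t),-np.sin(t)],[np.sin(t),np.cos(t)]])@k
    print(dg,np.round(d.tool(a0).T@np.r_[k2-k,0],1).tolist())
E
python3 arc.py
```

```text
r 123.86074627924202 ang 162.26568976411434 yaw 162.49503373600032
-2.5 [-0.1, 5.4, 0.0]
-5.0 [-0.5, 10.8, 0.0]
-7.5 [-1.1, 16.2, 0.0]
-10.0 [-2.0, 21.5, 0.0]
-12.5 [-3.0, 26.8, 0.0]
-15.0 [-4.3, 32.0, 0.0]
-17.5 [-5.9, 37.2, 0.0]
-20.0 [-7.6, 42.3, 0.0]
-22.5 [-9.6, 47.4, 0.0]
-25.0 [-11.8, 52.3, 0.0]
-27.5 [-14.2, 57.1, 0.0]
-30.0 [-16.8, 61.9, 0.0]
-32.5 [-19.7, 66.5, 0.0]
```

play_rows(plan=[{"linear": [-0.1, 5.4, 0], "rotation": [0, 0, 2.5], "hand": 0.1}, {"linear": [-0.5, 10.8, 0], "rotation": [0, 0, 5], "hand": 0.1}, {"linear": [-1.1, 16.2, 0], "rotation": [0, 0, 7.5], "hand": 0.1}, {"linear": [-2, 21.5, 0], "rotation": [0, 0, 10], "hand": 0.1}, {"linear": [-3, 26.8, 0], "rotation": [0, 0, 12.5], "hand": 0.1}, {"linear": [-4.3, 32, 0], "rotation": [0, 0, 15], "hand": 0.1}, {"linear": [-5.9, 37.2, 0], "rotation": [0, 0, 17.5], "hand": 0.1}, {"linear": [-7.6, 42.3, 0], "rotation": [0, 0, 20], "hand": 0.1}, {"linear": [-9.6, 47.4, 0], "rotation": [0, 0, 22.5], "hand": 0.1}, {"linear": [-11.8, 52.3, 0], "rotation": [0, 0, 25], "hand": 0.1}, {"linear": [-14.2, 57.1, 0], "rotation": [0, 0, 27.5], "hand": 0.1}, {"linear": [-16.8, 61.9, 0], "rotation": [0, 0, 30], "hand": 0.1}])

```text
t: 44.52
tcp_pos: [470.4, 228.7, 68.6]
orientation: [0.403, 0.915, -0.001, -0.0]
ft_force: [2.6, -0.2, -5.7]
width: 24.5
```

```bash
python3 d.py; python3 arc.py | head -1
```

```text
now [470.4 228.7  68.6] yaw 132.42 tilt [-0.0014 -0.0017 -1.    ] w 24.5 t 44.52 F [ 2.6 -0.2 -5.7]
r 124.06784589711846 ang 132.71731811576606 yaw 132.42007565838688
```

play_rows(plan=[{"linear": [-0.1, 5.4, 0], "rotation": [0, 0, 2.5], "hand": 0.1}, {"linear": [-0.5, 10.8, 0], "rotation": [0, 0, 5], "hand": 0.1}, {"linear": [-1.1, 16.2, 0], "rotation": [0, 0, 7.5], "hand": 0.1}, {"linear": [-2, 21.5, 0], "rotation": [0, 0, 10], "hand": 0.1}, {"linear": [-3, 26.8, 0], "rotation": [0, 0, 12.5], "hand": 0.1}, {"linear": [-4.3, 32, 0], "rotation": [0, 0, 15], "hand": 0.1}, {"linear": [-5.9, 37.2, 0], "rotation": [0, 0, 17.5], "hand": 0.1}, {"linear": [-7.6, 42.3, 0], "rotation": [0, 0, 20], "hand": 0.1}, {"linear": [-9.6, 47.4, 0], "rotation": [0, 0, 22.5], "hand": 0.1}, {"linear": [-11.8, 52.3, 0], "rotation": [0, 0, 25], "hand": 0.1}, {"linear": [-14.2, 57.1, 0], "rotation": [0, 0, 27.5], "hand": 0.1}, {"linear": [-16.6, 61.7, 0], "rotation": [0, 0, 30], "hand": 0.1}])

```text
t: 45.52
tcp_pos: [526.6, 258.3, 68.2]
orientation: [0.626, 0.78, -0.001, -0.0]
ft_force: [1.1, -0.3, -5.4]
width: 24.7
```

play_rows(plan=[{"linear": [0, 0, 0], "rotation": [0, 0, 0], "hand": 0.1}, {"linear": [0, 0, 0], "rotation": [0, 0, 0], "hand": 0.1}, {"linear": [0, 0, 0], "rotation": [0, 0, 0], "hand": 0.1}])

```text
t: 45.77
tcp_pos: [526.9, 258.4, 68.7]
orientation: [0.625, 0.78, -0.001, -0.0]
ft_force: [1.4, -1.1, -5.8]
width: 24.6
```

```bash
python3 d.py 527.2 259.4 68 102.5; python3 arc.py | head -1
```

```text
now [526.9 258.4  68.7] yaw 102.59 tilt [-1.1e-03 -8.0e-04 -1.0e+00] w 24.6 t 45.77 F [ 1.4 -1.1 -5.8]
linear [0.9, 0.5, 0.7] rotz 0.1
r 124.05184445570113 ang 102.90848150009674 yaw 102.58860816776053
```

Within ~0.3 mm of the run position. Lower it.

play_rows(plan=[{"linear": [0, 0.3, 0], "rotation": [0, 0, 0], "hand": 0.1}, {"linear": [0, 0.3, 3], "rotation": [0, 0, 0], "hand": 0.1}, {"linear": [0, 0.3, 6], "rotation": [0, 0, 0], "hand": 0.1}, {"linear": [0, 0.3, 9], "rotation": [0, 0, 0], "hand": 0.1}, {"linear": [0, 0.3, 9], "rotation": [0, 0, 0], "hand": 0.1}, {"linear": [0, 0.3, 9], "rotation": [0, 0, 0], "hand": 0.1}])

```text
t: 46.27
tcp_pos: [527.5, 258.6, 59.9]
orientation: [0.626, 0.78, -0.001, -0.0]
ft_force: [0.0, -1.6, -3.2]
width: 24.7
```

play_rows(plan=[{"linear": [0, 0, 3], "rotation": [0, 0, 0], "hand": 0.1}, {"linear": [0, 0, 4.5], "rotation": [0, 0, 0], "hand": 0.1}, {"linear": [0, 0, 4.5], "rotation": [0, 0, 0], "hand": 0.1}, {"linear": [0, 0, 4.5], "rotation": [0, 0, 0], "hand": 0.6}, {"linear": [0, 0, 4.5], "rotation": [0, 0, 0], "hand": 0.6}, {"linear": [0, 0, 4.5], "rotation": [0, 0, 0], "hand": 0.6}, {"linear": [0, 0, 4.5], "rotation": [0, 0, 0], "hand": 0.6}, {"linear": [0, 0, -30], "rotation": [0, 0, 0], "hand": 0.6}, {"linear": [0, 0, -65], "rotation": [0, 0, 0], "hand": 0.6}, {"linear": [0, 0, -100], "rotation": [0, 0, 0], "hand": 0.6}, {"linear": [0, 0, -135], "rotation": [0, 0, 0], "hand": 0.6}, {"linear": [0, 0, -150], "rotation": [0, 0, 0], "hand": 0.6}])

```text
t: 47.27
tcp_pos: [529.4, 260.6, 215.4]
orientation: [0.626, 0.78, 0.003, 0.001]
ft_force: [0.8, 0.7, 0.4]
width: 51.4
```

```bash
python3 d.py 420 -250 240 60; python3 - <<'E'
from h import *
im=get_image("side"); c=im["color"][130:230,210:310]; cv2.imwrite("pics/s13.png",cv2.resize(c,None,fx=5,fy=5,interpolation=cv2.INTER_CUBIC)[:,:,::-1])
E
```

```text
now [529.4 260.6 215.4] yaw 102.54 tilt [ 0.0064  0.0034 -1.    ] w 51.4 t 47.27 F [0.8 0.7 0.4]
linear [-474.7, -217.7, -24.6] rotz 42.5
```

View pics/s13.png

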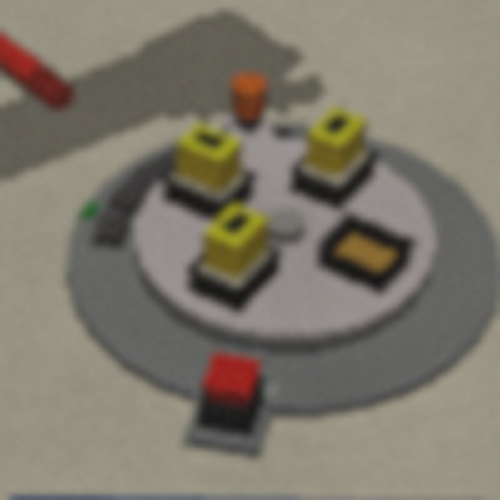

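```bash
python3 d.py 518.6 -21.8 110 88;python3 - <<'E'
from m import *
a=get_image("side")["color"]; M=masks(a.astype(float)); im=cal("side")
show(blobs(M["orange"],im,70,8)); 
E
```

```text
now [530.2 261.  216.8] yaw 102.53 tilt [ 0.009   0.0042 -1.    ] w 51.3 t 47.32 F [1.1 1.3 2. ]
linear [-273.6, -72.7, 106.8] rotz 14.5
  xy [527.7 247. ] ang 90.8 size [44.3 18.7] 36 px [259. 148.]
```

play_rows(plan=[{"linear": [-273, -72, 20], "rotation": [0, 0, 14.5], "hand": 0}, {"linear": [-273, -72, 20], "rotation": [0, 0, 14.5], "hand": 0}, {"linear": [-273, -72, 20], "rotation": [0, 0, 14.5], "hand": 0}, {"linear": [-273, -72, 20], "rotation": [0, 0, 14.5], "hand": 0}, {"linear": [-273, -72, 20], "rotation": [0, 0, 14.5], "hand": 0}, {"linear": [-273, -72, 20], "rotation": [0, 0, 14.5], "hand": 0}, {"linear": [-273, -72, 20], "rotation": [0, 0, 14.5], "hand": 0}, {"linear": [-273, -72, 20], "rotation": [0, 0, 14.5], "hand": 0}, {"linear": [-273, -72, 50], "rotation": [0, 0, 14.5], "hand": 0}, {"linear": [-273, -72, 80], "rotation": [0, 0, 14.5], "hand": 0}, {"linear": [-273, -72, 107], "rotation": [0, 0, 14.5], "hand": 0}, {"linear": [-273, -72, 107], "rotation": [0, 0, 14.5], "hand": 0}])

```text
t: 48.37
tcp_pos: [512.3, -23.1, 97.8]
orientation: [0.719, 0.695, -0.004, -0.004]
ft_force: [-0.9, -0.4, -1.1]
width: -0.1
```

play_rows(plan=[{"linear": [0, 0, 0], "rotation": [0, 0, 0], "hand": 0}, {"linear": [0, 0, 0], "rotation": [0, 0, 0], "hand": 0}, {"linear": [0, 0, 0], "rotation": [0, 0, 0], "hand": 0}])

```text
t: 48.62
tcp_pos: [517.8, -22.9, 104.7]
orientation: [0.719, 0.695, 0.001, 0.001]
ft_force: [-0.5, -0.2, -0.9]
width: -0.1
```

```bash
python3 d.py 518.6 -21.8 62 88;  python3 - <<'E'
from h import *
im=get_image("side"); c=im["color"][130:230,210:310]; cv2.imwrite("pics/s14.png",cv2.resize(c,None,fx=5,fy=5,interpolation=cv2.INTER_CUBIC)[:,:,::-1])
E
```

```text
now [517.8 -22.9 104.7] yaw 88.03 tilt [ 2.6e-03 -1.0e-04 -1.0e+00] w -0.1 t 48.62 F [-0.5 -0.2 -0.9]
linear [1.1, 0.7, 42.7] rotz 0.0
```

View pics/s14.png

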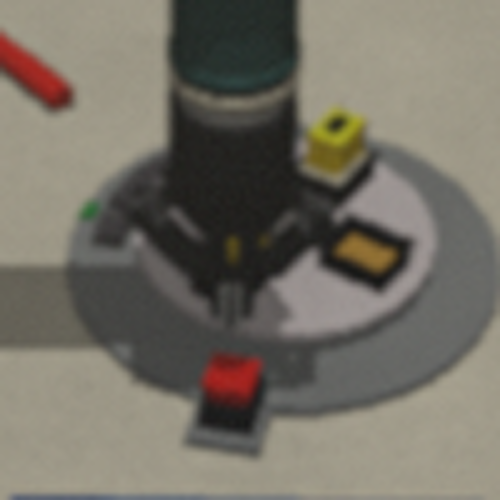

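play_rows(plan=[{"linear": [1, 0.7, 20], "rotation": [0, 0, 0], "hand": 0}, {"linear": [1, 0.7, 36], "rotation": [0, 0, 0], "hand": 0}, {"linear": [1, 0.7, 42], "rotation": [0, 0, 0], "hand": 0}, {"linear": [1, 0.7, 46], "rotation": [0, 0, 0], "hand": 0}, {"linear": [1, 0.7, 48], "rotation": [0, 0, 0], "hand": 0}, {"linear": [1, 0.7, 50], "rotation": [0, 0, 0], "hand": 0}, {"linear": [1, 0.7, 50], "rotation": [0, 0, 0], "hand": 0}])

```text
t: 49.25
tcp_pos: [517.7, -22.3, 54.5]
orientation: [0.719, 0.695, -0.0, 0.0]
ft_force: [-1.8, -0.5, 3.5]
width: 0.2
```

play_rows(plan=[{"linear": [0, 0, 2], "rotation": [0, 0, 0], "hand": 0}, {"linear": [0, 0, 4], "rotation": [0, 0, 0], "hand": 0}, {"linear": [0, 0, 6], "rotation": [0, 0, 0], "hand": 0}, {"linear": [0, 0, 7], "rotation": [0, 0, 0], "hand": 0}, {"linear": [0, 0, 7], "rotation": [0, 0, 0], "hand": 0}])

```text
t: 49.67
tcp_pos: [517.8, -22.2, 48.9]
orientation: [0.719, 0.695, -0.0, 0.001]
ft_force: [-7.3, 0.1, 18.9]
width: -0.2
```

play_rows(plan=[{"linear": [0, 0, 1], "rotation": [0, 0, 0], "hand": 0}, {"linear": [0, 0, 1.5], "rotation": [0, 0, 0], "hand": 0}, {"linear": [0, 0, 1.5], "rotation": [0, 0, 0], "hand": 0}])

```text
t: 49.92
tcp_pos: [518.0, -22.3, 48.8]
orientation: [0.719, 0.695, -0.0, 0.001]
ft_force: [-11.0, -0.3, 32.8]
width: 0.1
```

play_rows(plan=[{"linear": [0, 0, -10], "rotation": [0, 0, 0], "hand": 0}, {"linear": [0, 0, -40], "rotation": [0, 0, 0], "hand": 0}, {"linear": [0, 0, -80], "rotation": [0, 0, 0], "hand": 0}, {"linear": [0, 0, -120], "rotation": [0, 0, 0], "hand": 0.2}, {"linear": [-300, 0, -180], "rotation": [0, 0, 30], "hand": 0.4}, {"linear": [-300, 0, -180], "rotation": [0, 0, 30], "hand": 0.4}, {"linear": [-300, 0, -180], "rotation": [0, 0, 30], "hand": 0.4}, {"linear": [-300, 0, -180], "rotation": [0, 0, 30], "hand": 0.4}, {"linear": [-300, 0, -180], "rotation": [0, 0, 30], "hand": 0.4}, {"linear": [-300, 0, -180], "rotation": [0, 0, 30], "hand": 0.4}, {"linear": [-300, 0, -180], "rotation": [0, 0, 30], "hand": 0.4}, {"linear": [-300, 0, -180], "rotation": [0, 0, 30], "hand": 0.4}])

```text
t: 50.92
tcp_pos: [505.9, -330.0, 227.2]
orientation: [0.876, 0.481, -0.0, 0.003]
ft_force: [-0.0, -0.7, 0.8]
width: 34.1
```

```bash
python3 d.py; python3 snap.py 15; python3 meas.py | grep -v "^  xy \[ *3[0-9][0-9]"
```

```text
now [ 505.9 -330.   227.2] yaw 57.56 tilt [ 0.0028 -0.0055 -1.    ] w 34.1 t 50.92 F [-0.  -0.7  0.8]
top yellow
  xy [590.1 193.4] ang 56.4 size [43.2 28.1] 73 px [196. 166.]
  xy [519.9  82.7] ang 50.5 size [40.8 28.4] 63 px [231. 188.]
  xy [498.9 173.7] ang 147.1 size [37.3 31. ] 68 px [202. 195.]
top brass
  xy [606.9 101. ] ang 148.8 size [39.9 30.2] 116 px [225. 161.]
  xy [527.1 260.8] ang 96.3 size [15.8 14. ] 19 px [176. 186.]
top orange
  xy [525.1 260.7] ang 153.6 size [25.1 21.4] 23 px [174. 186.]
top red
  xy [514.7 -22.1] ang 116.6 size [30.6 29.5] 89 px [264. 189.]
top green
side yellow
  xy [589.7 208.9] ang 73.9 size [57.7 31.3] 82 px [276. 158.]
side brass
  xy [588.3 210. ] ang 17.9 size [40.3 33.4] 39 px [276. 161.]
  xy [609.1 105.2] ang 148.0 size [39.9 26. ] 58 px [283. 180.]
side orange
side red
side green
```

View pics/top15.png

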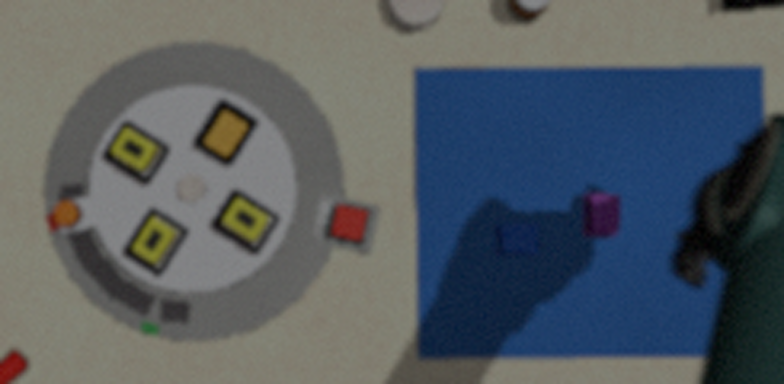

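View pics/side15.png

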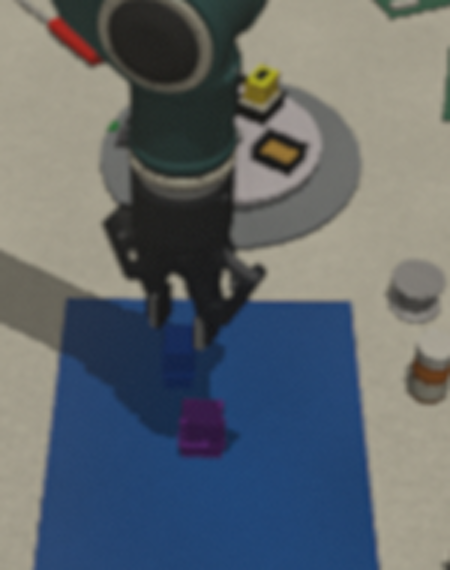

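play_rows(plan=[{"linear": [-240, 90, -20], "rotation": [0, 0, 15], "hand": 0.4}, {"linear": [-240, 90, -20], "rotation": [0, 0, 15], "hand": 0.4}, {"linear": [-240, 90, -20], "rotation": [0, 0, 15], "hand": 0.4}, {"linear": [-240, 90, -20], "rotation": [0, 0, 15], "hand": 0.4}, {"linear": [-240, 90, -20], "rotation": [0, 0, 15], "hand": 0.4}, {"linear": [-240, 90, -20], "rotation": [0, 0, 15], "hand": 0.4}, {"linear": [-240, 90, -20], "rotation": [0, 0, 15], "hand": 0.4}, {"linear": [-240, 90, -20], "rotation": [0, 0, 15], "hand": 0.4}, {"linear": [-240, 90, -20], "rotation": [0, 0, 15], "hand": 0.4}, {"linear": [-240, 90, -20], "rotation": [0, 0, 15], "hand": 0.4}])

```text
t: 52.15
tcp_pos: [457.9, -570.7, 244.5]
orientation: [0.93, 0.368, 0.001, -0.001]
ft_force: [-0.3, 0.4, 0.6]
width: 34.0
```

```bash
python3 d.py; python3 snap.py 16; python3 meas.py | grep -A4 -E "side (orange|red)"; python3 - <<'E'
from fit import *
for g in [(590,193,57.5),(520,82,57.5),(499,173,147.5)]:
    for zb in (32,39): print(g,zb,"side err",round(fit("side",*g,zb=zb)[1],2),np.round(fit("side",*g,zb=zb)[0],1),"top",np.round(fit("top",*g,zb=zb)[0],1))
E
```

```text
now [ 457.9 -570.7  244.5] yaw 43.2 tilt [ 5.0e-04  1.9e-03 -1.0e+00] w 34.0 t 52.15 F [-0.3  0.4  0.6]
side orange
  xy [527.3 241.2] ang 93.0 size [49.6 15.6] 35 px [259. 149.]
  xy [ 738.5 -244.9] ang 178.5 size [18.6  9.6] 18 px [334. 255.]
side red
  xy [359.1 304.1] ang 128.2 size [102.6  24.1] 103 px [215. 143.]
  xy [519.5 -33.8] ang 81.9 size [34.1 31.6] 77 px [256. 207.]
side green
(590, 193, 57.5) 32 side err 49.92 [589.2 193.9  75.3] top [588.4 190.4  58.9]
(590, 193, 57.5) 39 side err 50.54 [589.  185.4  76.8] top [587.7 189.6  60.3]
(520, 82, 57.5) 32 side err 18.64 [519.2  83.1  72.2] top [518.4  80.7  57.1]
(520, 82, 57.5) 39 side err 19.16 [518.9  75.5  72. ] top [517.8  80.4  57.1]
(499, 173, 147.5) 32 side err 83.06 [499.2 174.1 180.4] top [498.4 171.1 146.6]
(499, 173, 147.5) 39 side err 83.38 [499.2 165.5 181.5] top [497.8 170.5 147. ]
```

View pics/side16.png

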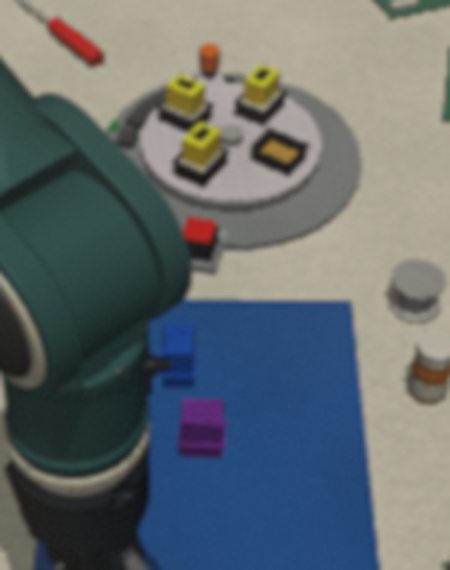

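```bash
python3 -c "
from h import *
r.job_done(); print(r.get_state()['t'])"
```

```text
the job is handed in; nothing more can be done
the job is handed in; nothing more can be done
```

The job is handed in at about 52.6 s of the 210 s. The turntable is at the red run stop with the plunger down, three relays are pressed home, and the interlock plug is fully down.

**What I did, in order:**
- Lifted the plunger, swung the turntable to the green load stop and lowered the plunger home.
- Put each of the three yellow relays on the mat into its own socket and pressed it to the hard stop. Only three were there, and one had been knocked about 4 cm before I reached it. The fourth socket stays empty.
- Swung the turntable back to the run stop, with the plunger home.
- Only then pressed the red plug. The reel, jar, screwdriver and the blue and purple look-alikes were not touched.

**What the last checks showed:**
- **Relays:** each moved about 8 mm from first floor contact, then stopped firmly at 34–47 N, within 0.5 mm of the expected home height. That peak is the wrist force; the push went through the relay held in the fingers. In the last side picture the collars sit at the rims.
- **Plunger:** the pin entered both holes freely. After the swing back, the knob appeared at the same pixel as at the start.
- **Plug:** the fingertips stopped at about 38 mm at 33 N, and the plug sits lower in the side picture.

**What did not fully agree:** my image fit of relay height came out 2–3 mm above home. It is much closer to home than to unpressed, and it is within the disagreement between the two cameras there. I relied on the contact evidence instead.

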